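# Ready the culture bench for its lamp cycle

## Task

Get the clean bench ready for its germicidal lamp: roll every steel canister along the mat, never lifting it, until it lies squarely against the stop rail; slide every cutting tile up out of the draining rack and lower it gently, upright, fully down into a bay of its own in the steel exposure stand, without dropping it or letting it fall over. Only when all of them are in place, start the lamp: press the button on the switch box fully down for a moment; leave the wash bottle where it stands.

Things in the scene. Friction and masses are not known exactly. Their poses are not given: they have to be found in the camera images.
- rail: Aluminium stop rail, fixed, 460 long, 20 thick, 30 high, at the far side of a flat dark rubber mat. Origin: middle of its front face (towards the robot), at bench level; x points away from the robot, square to the face, y along it. Low kerbs 20 high close the mat's other sides: the near one at x = -292 to -280, the end ones with inner faces at y = -222 and 222.
- lamp_button_top (a point): Middle of the top face of the lamp's round grey push button, 32 across, in a black collar on top of a fixed white plastic switch box 70 x 60 x 60 high; the button's top is 84 above the bench. The box stands at the far right or the far left, on the side opposite the wash bottle.
- lamp_button (a joint): Travel of the push button in m: 0 = up, 0.008 = fully down. Sprung: about 5 N holds it fully down; it rises again when let go.
- rack: White plastic draining rack, fixed, 220 x 78 x 60 high, with four upright slots 11 wide; it has comb-like sides and an open middle. Origin under its middle, on the bench. Slots lie across it at x = -75, -25, 25, 75 (its own x), their floor 8 above the bench. It may be at the right or at the left.
- stand: Steel exposure stand, fixed, 220 x 80 x 60 high, with four upright bays between pairs of sheet-steel plates; each bay is 15 clear (along its x) by 72 (along its y), 60 high with its floor at 8, so one tile fits in each bay. Origin under its middle, on the bench. Bays at x = -75, -25, 25, 75 (its own x). It is on the side opposite the rack and starts empty.
- wash_bottle: Bystander: clear plastic bottle, 56 across, 140 high, standing; origin under its middle.
- can0: Plain steel dish canister lying on its side, a closed cylinder 100 across and 100 long, 0.35 to 0.7 kg. Origin in its middle (50 above the bench); y is its axis, its x and z turn as it rolls. It rolls easily (about 1 N) but hardly coasts on the mat, and starts 70 to 165 short of the rail, up to about 0.15 rad out of square with it. Two or three canisters are there, side by side with about 50 between their ends; one may be absent.
- can1: Plain steel dish canister lying on its side, a closed cylinder 100 across and 100 long, 0.35 to 0.7 kg. Origin in its middle (50 above the bench); y is its axis, its x and z turn as it rolls. It rolls easily (about 1 N) but hardly coasts on the mat, and starts 70 to 165 short of the rail, up to about 0.15 rad out of square with it. Two or three canisters are there, side by side with about 50 between their ends; one may be absent.
- can2: Plain steel dish canister lying on its side, a closed cylinder 100 across and 100 long, 0.35 to 0.7 kg. Origin in its middle (50 above the bench); y is its axis, its x and z turn as it rolls. It rolls easily (about 1 N) but hardly coasts on the mat, and starts 70 to 165 short of the rail, up to about 0.15 rad out of square with it. Two or three canisters are there, side by side with about 50 between their ends; one may be absent.
- tile0: White ceramic cutting tile, 60 wide (its y), 120 high (its z), 8 thick (its x), about 0.14 kg, standing in a slot of the rack with its upper 68 showing. Origin in its middle. Three or four tiles are there; one may be absent.
- tile1: White ceramic cutting tile, 60 wide (its y), 120 high (its z), 8 thick (its x), about 0.14 kg, standing in a slot of the rack with its upper 68 showing. Origin in its middle. Three or four tiles are there; one may be absent.
- tile2: White ceramic cutting tile, 60 wide (its y), 120 high (its z), 8 thick (its x), about 0.14 kg, standing in a slot of the rack with its upper 68 showing. Origin in its middle. Three or four tiles are there; one may be absent.
- tile3: White ceramic cutting tile, 60 wide (its y), 120 high (its z), 8 thick (its x), about 0.14 kg, standing in a slot of the rack with its upper 68 showing. Origin in its middle. Three or four tiles are there; one may be absent.
Not all that is in view belongs to the job. Leave any orange or purple look-alike of the can1 alone.

How it is judged:
On the way, in this order (a step that is already met when the one before it is completed fails the run):
1. every canister lies against the rail and every tile stands in the stand (x of can0 in the frame of rail between -0.058 and -0.04 m and y of can0 in the frame of rail between -0.23 and 0.23 m and angle between the y axis of each of can0, can1, can2 and the y axis of rail, either way round below 0.09 rad and height (world z) of each of can0, can1, can2 below 0.056 m and linear speed of each of can0, can1, can2, tile0, tile1, tile2, tile3 below 0.02 m/s and x of can1 in the frame of rail between -0.058 and -0.04 m and y of can1 in the frame of rail between -0.23 and 0.23 m and x of can2 in the frame of rail between -0.058 and -0.04 m and y of can2 in the frame of rail between -0.23 and 0.23 m and x of tile0 in the frame of stand between -0.1 and 0.1 m and y of tile0 in the frame of stand between -0.02 and 0.02 m and z of each of tile0, tile1, tile2, tile3 in the frame of stand below 0.078 m and angle between each of tile0, tile1, tile2, tile3's own z axis and vertical below 0.25 rad and x of tile1 in the frame of stand between -0.1 and 0.1 m and y of tile1 in the frame of stand between -0.02 and 0.02 m and x of tile2 in the frame of stand between -0.1 and 0.1 m and y of tile2 in the frame of stand between -0.02 and 0.02 m and x of tile3 in the frame of stand between -0.1 and 0.1 m and y of tile3 in the frame of stand between -0.02 and 0.02 m), for 0.2 s.
2. the lamp button is pressed fully down for 0.2 s (value of joint lamp_button above 0.006 m), for 0.2 s.
At the end, for the whole second after the job is handed in: Canisters lie within 8 mm of touching the rail's front face, within its length, within 0.09 rad of square; tiles stand in the stand, within 10 mm of its floor, under 0.25 rad from upright; all at rest (all of step 1).
It fails at once if a canister is lifted or tipped: its middle rises more than 25 mm above where it lies on the bench (height (world z) of any of can0, can1, can2 above 0.075 m).
It fails at once if a tile falls: it moves faster than 0.5 m/s with no finger on it ((linear speed of tile0 above 0.5 m/s and contact force between the fingers and tile0 below 0.05 N) or (linear speed of tile1 above 0.5 m/s and contact force between the fingers and tile1 below 0.05 N) or (linear speed of tile2 above 0.5 m/s and contact force between the fingers and tile2 below 0.05 N) or (linear speed of tile3 above 0.5 m/s and contact force between the fingers and tile3 below 0.05 N)).
It fails at once if a tile tips over by more than 50 degrees (angle between any of tile0, tile1, tile2, tile3's own z axis and vertical above 0.87 rad).
It fails at once if the wash bottle is shifted more than 30 mm (distance of wash_bottle from where it was at the start of the episode above 0.03 m).
Of can0, can1, can2 only 2 to 3 are there at a start; the rules pass over those that are not, and their reading is None.
Of tile0, tile1, tile2, tile3 only 3 to 4 are there at a start; the rules pass over those that are not, and their reading is None.
At some moment in a run one of can0, can1, can2 may be knocked a few centimetres aside while the robot is not near it.
It also fails if it takes over 210 s, if anything falls off the work surface, if the arm or the gripper's body presses on something with over 40 N, if the wrist force passes 120 N, or if a joint passes its speed limit or range.

## Robot

A 7-joint arm with a two-finger parallel gripper is mounted at the origin on the work surface. World frame = base frame: x ahead of the robot, y to its left, z up, the work surface at z = 0. Lengths are in m, angles in rad, forces in N, time in s.
With the tool pointing down it reaches from about 0.4 to 0.85 m from the base axis. Payload 10.4 kg.
Tool frame: the origin (TCP) lies between the finger pads; the fingertips stand r.tcp_to_tips ahead of it and the grasp point (between the pads) lies 8 mm behind it (r.tcp_to_tips is the distance from the TCP to the fingertips, in m); y points along the fingers, x is the direction in which the jaws open and shut, and the axes are right-handed (so a half turn about y gives the same grasp; the last joint's range is limited). The gripper opens to 85 mm and grips with 20 to 120 N. Pads are 22 mm wide; open, the fingers measure 114 mm over their backs; the gripper's body (76 mm by 85 mm) begins 54 mm behind the grasp point. The pads swing forward as they close: fully open they stand 13 mm farther back than shut.
Start: joints at [1.287, 0.332, -0.065, 1.46, 0.022, 1.35, -0.088], TCP at [0.161, -0.604, 0.242] pointing down, gripper open.
Joint ranges: [-2.6, 2.6], [-0.5, 2.12], [-1.47, 1.34], [0.16, 2.42], [-1.27, 4.41], [0.06, 2.06], [-2.6, 2.6]. Speed limits (rad/s): [2.22, 2.22, 2.79, 2.79, 3.14, 3.14, 3.14].

## Interface

Orientations are given as a unit quaternion [x, y, z, w].
In Python, from cell import r gives the robot as it stands. The module is installed in compiled form; this text tells all that it offers.
- The arm moves only by the tool servo_tool, never from a script. Its argument "motion" is a list of rows, each an object with "travel": the shift along the tool's x, y, z in mm, a list of three; "delta_rot": the turn, a rotation vector about the tool's x, y, z in degrees, a list of three. In form: [{"travel": [x, y, z], "delta_rot": [ax, ay, az]}, ...]. A call has 1 to 10 rows; each row shifts and turns the pose as measured when the row begins, along the tool's axes as they then stand; what a row does not reach is not made up. A row lasts 1/12 s, in which the tool goes at most 41.7 mm and 7.16 degrees, less where a joint would pass 70% of its speed; a pose out of reach is approached as far as the arm can. A call with a gripper value outside its range is refused whole. "grip" is the closure in counts, from 0 (fully open) to 255 (shut), set as the call begins (left out, the last holds). The fingers move at their own pace and stop on an object; "grip_force" is the grip in N (left out, the last holds). Time passes only in rows, so rows that do not move let the fingers close. It gives the time, the measured TCP pose, the force and the opening at its end, in the units of the state.
- r.read_state(): the state, without advancing time (a new reading comes with each control period).
- r.read_camera(name): name is "side" or "top"; returns the picture (384x512x3 uint8, red, green, blue); there is no depth.
- r.camera_model(name): a dict with "mtx" (3x3 intrinsics, pixels), "k1" (the pictures are not rectified: a ray, as slopes to the right and down, at radius r is drawn at 1 + k1 r^2 times it, then the intrinsics apply), "R" (3x3) and "t" (3): a world point X has camera coordinates R X + t. Camera axes: x right, y down, z forward; pixel columns grow to the right and rows downward; lengths in m; the calibration is good to about 2 mm. A picture is of the moment at which its call begins. camera_model takes no time and is no camera call.
- r.sign_off(): hands the job in, once; it reports no verdict.
Trained networks look in the newest picture that a camera, given by its name, has taken for a name from the list of things; names that differ only in an ending like _2 or _b are one class to them, and where a whole thing is asked for, a point or a joint stands for the part that bears it (a point fixed in the world has none). Each returns a list of dicts, best first, with "confidence" (0 to 1); they miss things now and then, are a little off and sometimes report something else, mostly with a low value. They report only what shows in the picture. A call takes as long as a camera call. They do not tell look-alikes from the thing itself.
- r.recognise(camera, target): "xy" ([column, row] in pixels, amid what is visible of it).
- r.silhouettes(camera, target): "mask" (384x512 bool, what is visible of it) and "xy" ([column, row] in pixels, amid what is visible of it).
- r.mark_of(camera, target): "xy" ([column, row] in pixels: a listed point, or the origin of a listed thing).
The state is a dict: "t": time; "joint_positions": joint angles; "qd": joint speeds; "tau": joint torques, N m; "ee_pos": TCP position; "tcp_rot": TCP orientation; "force": force on the tool from outside, world axes, zero at the start; "wrist_torque": the same for the moment, N m; "width": opening from 0.0 (shut) to 1.0 (fully open).
Only numpy, scipy, OpenCV 4.12 (cv2) and the standard library are available. Lean on these libraries where they do the work, as an engineer would, in place of code of your own. Each camera call takes 0.05 s, during which the arm holds its last target.

## Working session

There is one attempt and no reset: what is moved stays moved. The work goes in short steps, Python scripts to look and compute and a tool call to move; the robot and the scene stay as the last step left them, time stands still between calls to the robot, and variables do not carry over. Pictures are saved under pics/ and viewed, and the job is handed in when it is done.

Besides the shell and the picture viewer there is one more tool, called after "Call:" as name([rows], argument=value, ...), one row to a line, values as JSON. servo_tool: Moves the arm, as the interface text tells. Its arguments: {"type":"object","properties":{"motion":{"type":"array","items":{"type":"object","properties":{"travel":{"type":"array","items":{"type":"number"}},"delta_rot":{"type":"array","items":{"type":"number"}}}}},"grip":{"type":"number"},"grip_force":{"type":"number"}},"required":["motion"]}

```bash
mkdir -p pics
python3 - <<'E'
from cell import r
import cv2
s=r.read_state(); print(s, r.tcp_to_tips)
for n in("side","top"):
    im=r.read_camera(n); cv2.imwrite(f"pics/{n}0.png",im[:,:,::-1]); print(n,r.camera_model(n))
E
```

```text
{'t': 0.0, 'joint_positions': array([ 1.28737921,  0.33285129, -0.06471151,  1.46095972,  0.02158964,
        1.34989552, -0.08847549]), 'qd': array([ 9.38750401e-04, -2.03404339e-03,  1.51435769e-03, -6.06493586e-04,
        5.96970208e-04, -2.43049128e-04,  7.67095425e-05]), 'tau': array([-2.03128837e-05, -6.25440574e+01,  4.95010579e-02, -3.91603768e+01,
        1.62957399e-02,  9.94862407e-03,  3.03929630e-05]), 'ee_pos': array([ 0.16107906, -0.60350623,  0.24152001]), 'tcp_rot': array([-0.5604952 ,  0.43112838, -0.43031045,  0.56107608]), 'force': array([-0.61740769, -0.26890293, -1.16555821]), 'wrist_torque': array([-0.01663054,  0.01758339, -0.02300101]), 'width': 1.0014615999161398} 0.011
side {'mtx': array([[378.2679716 ,   0.        , 248.8362399 ],
       [  0.        , 378.2679716 , 196.80444214],
       [  0.        ,   0.        ,   1.        ]]), 'k1': -0.0534492965673705, 'R': array([[-0.85206091, -0.5234006 , -0.00663416],
       [-0.35514292,  0.58736655, -0.72723727],
       [ 0.38453311, -0.61729438, -0.68635409]]), 't': array([0.40733224, 0.21249153, 1.08917117])}
top {'mtx': array([[445.10053699,   0.        , 252.95350665],
       [  0.        , 445.10053699, 196.62181741],
       [  0.        ,   0.        ,   1.        ]]), 'k1': -0.1614527614843471, 'R': array([[-0.01423622, -0.99989597, -0.00231757],
       [-0.99766664,  0.01435918, -0.06674649],
       [ 0.06677283,  0.00136195, -0.99776727]]), 't': array([0.01229143, 0.48479436, 1.18713819])}
```

View pics/side0.png

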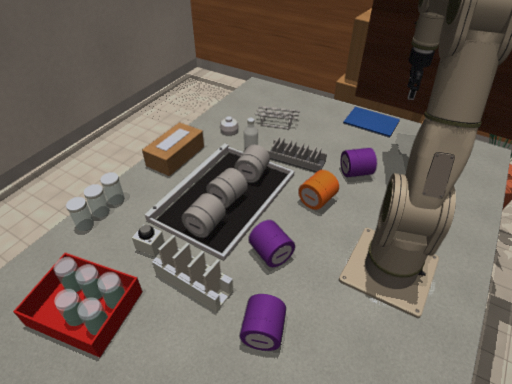

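View pics/top0.png

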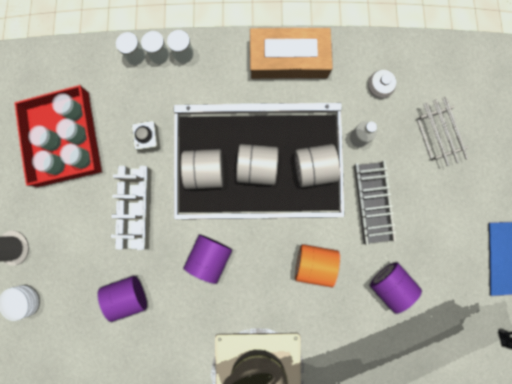

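The side view shows three steel cans on the mat. The white rack is at about (195,270), the button at (147,233), the stand at (298,155) and the bottle at (251,135). In the top view the rail is the upper edge (y≈107), the rack is on the left and the stand on the right.

```bash
cat > h.py <<'E'
from cell import r
import numpy as np, cv2
from scipy.spatial.transform import Rotation as Ro
def und(n,px):
    c=r.camera_model(n);K=c["mtx"];px=np.atleast_2d(np.array(px,float))
    return cv2.undistortPoints(px.reshape(-1,1,2),K,np.array([c["k1"],0,0,0.]))[:,0],c
def w(n,px,z):
    u,c=und(n,px);d=np.c_[u,np.ones(len(u))]@c["R"];o=-c["R"].T@c["t"]
    return o+d*((z-o[2])/d[:,2])[:,None]
def proj(n,X):
    c=r.camera_model(n);X=np.atleast_2d(X).astype(float)
    return cv2.projectPoints(X,cv2.Rodrigues(c["R"])[0],c["t"],c["mtx"],np.array([c["k1"],0,0,0.]))[0][:,0]
def tri(ps,pt):
    A=[];b=[]
    for n,p in(("side",ps),("top",pt)):
        u,c=und(n,p);d=c["R"].T@np.r_[u[0],1];d/=np.linalg.norm(d);o=-c["R"].T@c["t"]
        P=np.eye(3)-np.outer(d,d);A.append(P);b.append(P@o)
    return np.linalg.lstsq(np.vstack(A),np.hstack(b),rcond=None)[0]
def big(n,name,box,f):
    im=r.read_camera(n)[:,:,::-1];x0,y0,x1,y1=box
    cv2.imwrite(f"pics/{name}.png",cv2.resize(im[y0:y1,x0:x1],None,fx=f,fy=f,interpolation=cv2.INTER_CUBIC))
E
python3 - <<'E'
from h import *
big("side","s1",(120,220,260,320),5)
big("top","t1",(90,90,210,260),3)
for n in("side","top"):
    r.read_camera(n)
    for t in("can0","rail","rack","stand","tile0","lamp_button_top","wash_bottle"):
        m=r.mark_of(n,t); print(n,t,[(np.round(d["xy"],1).tolist(),round(d["confidence"],2)) for d in m])
E
```

```text
side can0 [([204.6, 214.8], 0.82), ([274.7, 240.4], 0.82), ([226.9, 187.1], 0.78), ([353.6, 161.7], 0.78), ([319.9, 191.2], 0.73), ([210.3, 278.6], 0.69), ([249.8, 164.4], 0.56)]
side rail [([192.1, 181.2], 0.9), ([171.5, 257.6], 0.34)]
side rack [([189.8, 283.8], 0.66)]
side stand [([294.4, 159.7], 0.81)]
side tile0 [([183.1, 265.1], 0.98), ([168.8, 256.5], 0.88), ([213.3, 281.0], 0.76), ([197.1, 273.8], 0.73)]
side lamp_button_top [([295.0, 159.2], 0.72), ([141.6, 228.9], 0.57)]
side wash_bottle [([250.6, 150.6], 0.76)]
top can0 [([396.4, 284.4], 0.83), ([256.6, 163.5], 0.79), ([119.7, 295.9], 0.79), ([316.5, 164.3], 0.75), ([202.5, 169.1], 0.73), ([317.0, 265.7], 0.72), ([207.3, 257.5], 0.56)]
top rail [([257.2, 111.4], 0.96)]
top rack [([134.7, 210.7], 0.85)]
top stand []
top tile0 [([131.7, 198.1], 0.72), ([131.0, 217.6], 0.66), ([132.7, 180.8], 0.53), ([201.7, 169.4], 0.25)]
top lamp_button_top [([143.4, 132.3], 0.61)]
top wash_bottle [([357.3, 137.5], 0.68), ([256.0, 109.6], 0.21), ([127.2, 236.7], 0.18)]
```

View pics/s1.png

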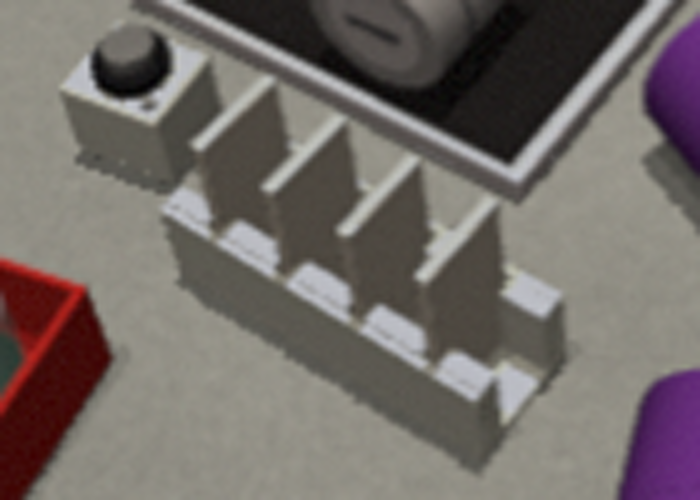

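View pics/t1.png

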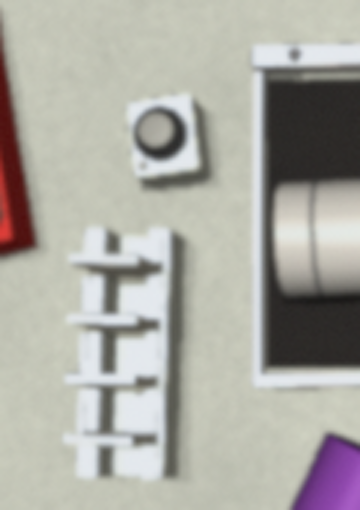

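Run:
```python
from h import *
for nm,a,b in [("A",(197,148),(275,82)),("B",(268,187),(347,123)),("C",(343,230),(418,163)),("D",(421,277),(497,208))]:
    p=w("side",np.array([a,b])/5+[120,220],.128); d=p[1]-p[0]
    print(nm,p[:,:2].round(4).tolist(),p.mean(0)[:2].round(4),np.hypot(*d[:2]).round(4),np.degrees(np.arctan2(d[1],d[0])).round(1))
p=w("top",np.array([(87,228),(172,230),(165,476),(78,476)])/3+90,.06);print("rack",p[:,:2].round(4).tolist(),p.mean(0))
print("btn",tri((147-0,231),(143.4,132.3)), w("top",[143,133.7],.084),w("side",[(130/5+120),46/5+220],.084))
print("bottle",w("top",[357.3,137.5],0),w("side",[250.6,150.6],0))
print("rail",w("top",[257.2,111.4],0),w("side",[192.1,181.2],0))
for ps,pt in[((204.6,214.8),(202.5,169.1)),((226.9,187.1),(256.6,163.5)),((249.8,164.4),(316.5,164.3))]: print("can",tri(ps,pt),w("top",pt,.05))
big("top","t2",(340,110,420,260),4)
big("side","s2",(225,110,345,190),6)
big("top","t3",(165,95,355,225),4)
```

```text
A [[0.534, 0.3552], [0.5281, 0.2983]] [0.5311 0.3268] 0.0571 -95.9
B [[0.4856, 0.3554], [0.4771, 0.3006]] [0.4814 0.328 ] 0.0555 -98.9
C [[0.4358, 0.3567], [0.429, 0.3025]] [0.4324 0.3296] 0.0546 -97.3
D [[0.3854, 0.359], [0.3774, 0.3049]] [0.3814 0.332 ] 0.0547 -98.4
rack [[0.5688, 0.3606], [0.5654, 0.2835], [0.3495, 0.2898], [0.3498, 0.3679]] [0.45838603 0.32544317 0.06      ]
btn [0.65428408 0.2914221  0.06955602] [[0.64923323 0.29010593 0.084     ]] [[0.64822552 0.29506699 0.084     ]]
bottle [[ 0.64751993 -0.28881052  0.        ]] [[ 0.64574962 -0.28649634  0.        ]]
rail [[ 0.72432669 -0.00987971  0.        ]] [[ 0.73157054 -0.01653151  0.        ]]
can [0.5565333  0.13699938 0.05378953] [[0.55756636 0.13776576 0.05      ]]
can [ 0.56891252 -0.00593062  0.05463475] [[ 0.57024734 -0.00558076  0.05      ]]
can [ 0.56996119 -0.16351486  0.04402361] [[ 0.56608826 -0.16433252  0.05      ]]
```

View pics/t2.png

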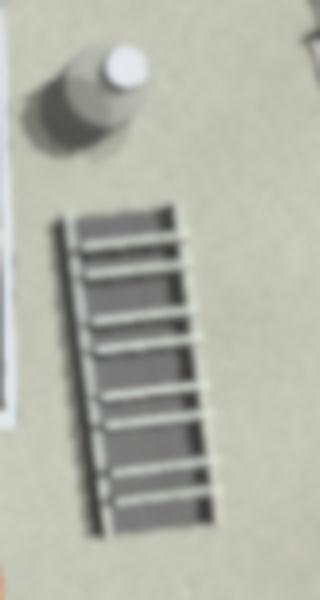

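View pics/s2.png

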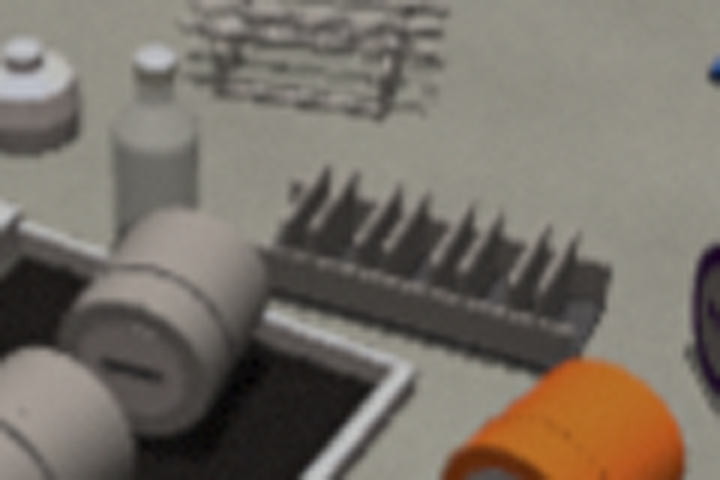

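View pics/t3.png

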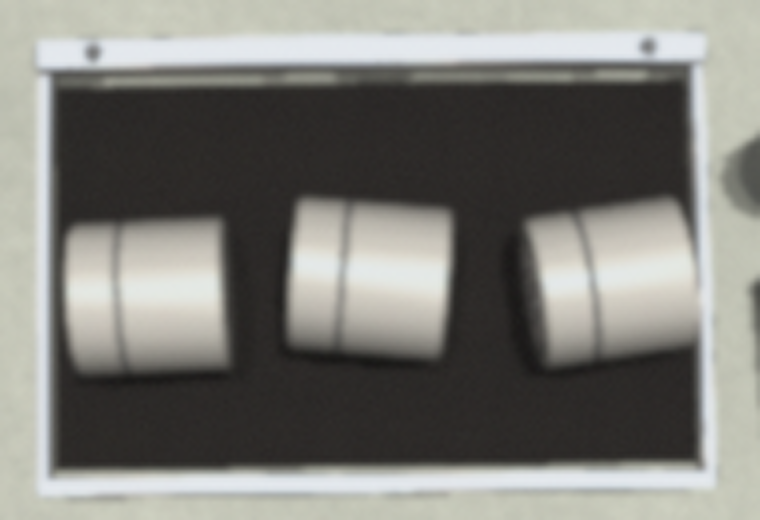

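Run:
```python
from h import *
L=np.array([(80,243),(85,272),(93,320),(97,347),(103,396),(107,425),(112,472),(117,500)])/4.+[340,110]
R=np.array([(185,235),(185,262),(193,309),(200,337),(203,386),(208,413),(211,461),(215,489)])/4.+[340,110]
l=w("top",L,.06);q=w("top",R,.06)
print(np.c_[l[:,:2],q[:,:2]].round(4))
m=(l+q)/2;print(m.round(4),m.mean(0));d=m[0]-m[-1];print(np.degrees(np.arctan2(d[1],d[0])),np.hypot(*d[:2]))
d=(l-q);print(np.degrees(np.arctan2(d[:,1],d[:,0])).round(1),np.hypot(d[:,0],d[:,1]).round(4))
# side plate tips: peaks
S=np.array([(328,168),(355,172),(400,186),(425,192),(470,206),(500,212),(547,228),(578,235)])/6.+[225,110]
print(w("side",S,.06).round(4))
# corners of base at z=0.
T=np.array([(65,217),(103,535),(175,207),(213,522)])/4.+[340,110]
for z in(0,.02):print(w("top",T,z).round(4)[:,:2].tolist())
# mat kerb/ rail top corners z=.03, from t3 
P=np.array([(38,41),(705,34),(707,63),(40,72)])/4.+[165,95]
print("rail",w("top",P,.03).round(4))
P=np.array([(40,493),(712,485)])/4.+[165,95]
print("kerb",w("top",P,.02).round(4))
```

```text
[[ 0.5464 -0.2783  0.5511 -0.3497]
 [ 0.5271 -0.281   0.533  -0.349 ]
 [ 0.4953 -0.2853  0.5017 -0.3533]
 [ 0.4774 -0.2874  0.4831 -0.3574]
 [ 0.4451 -0.2905  0.4506 -0.3583]
 [ 0.4261 -0.2926  0.4327 -0.3611]
 [ 0.3952 -0.2952  0.401  -0.3622]
 [ 0.3768 -0.2981  0.3825 -0.3645]]
[[ 0.5487 -0.314   0.06  ]
 [ 0.5301 -0.315   0.06  ]
 [ 0.4985 -0.3193  0.06  ]
 [ 0.4802 -0.3224  0.06  ]
 [ 0.4479 -0.3244  0.06  ]
 [ 0.4294 -0.3269  0.06  ]
 [ 0.3981 -0.3287  0.06  ]
 [ 0.3797 -0.3313  0.06  ]] [ 0.46407212 -0.32274142  0.06      ]
5.826797480357135 0.16993646271278925
[93.8 95.  95.4 94.6 94.6 95.5 95.  94.9] [0.0716 0.0683 0.0682 0.0702 0.068  0.0688 0.0673 0.0666]
[[ 0.549  -0.3459  0.06  ]
 [ 0.5319 -0.351   0.06  ]
 [ 0.4998 -0.352   0.06  ]
 [ 0.4831 -0.3544  0.06  ]
 [ 0.4517 -0.3554  0.06  ]
 [ 0.4326 -0.3594  0.06  ]
 [ 0.4    -0.3591  0.06  ]
 [ 0.3804 -0.3624  0.06  ]]
[[0.572, -0.283], [0.3515, -0.3033], [0.5784, -0.3617], [0.3586, -0.3815]]
[[0.5693, -0.2782], [0.3524, -0.2983], [0.5756, -0.3557], [0.3593, -0.3752]]
rail [[ 0.7384  0.2171  0.03  ]
 [ 0.7369 -0.2409  0.03  ]
 [ 0.7164 -0.2414  0.03  ]
 [ 0.7165  0.2155  0.03  ]]
kerb [[ 0.4291  0.2168  0.02  ]
 [ 0.428  -0.2374  0.02  ]]
```

```bash
cat >> h.py <<'E'
def plan(pos,yaw):
    """yaw: world angle (deg) of tool x; tool y down. total shift/turn in tool axes"""
    s=r.read_state();R0=Ro.from_quat(s["tcp_rot"]);c,q=np.cos(np.radians(yaw)),np.sin(np.radians(yaw))
    X=np.array([c,q,0]);Y=np.array([0,0,-1.]);T=np.c_[X,Y,np.cross(X,Y)]
    d=R0.inv().apply(np.array(pos)-s["ee_pos"])*1e3
    rv=(R0.inv()*Ro.from_matrix(T)).as_rotvec(degrees=True)
    m=R0.as_matrix();print("t",round(s["t"],2),"pos",s["ee_pos"].round(4),"yawx",np.degrees(np.arctan2(m[1,0],m[0,0])).round(2),"ydown",m[:,1].round(3),"F",s["force"].round(1),"w",round(s["width"],3))
    print("travel",d.round(1),"rot",rv.round(2),"q",s["joint_positions"].round(2))
E
python3 - <<'E'
from h import *
plan((.45,.33,.25),0)
for y in (90,-90,180): plan((.45,0,.25),y)
E
```

```text
t 1.15 pos [ 0.1612 -0.6039  0.2423] yawx -75.06 ydown [ 0. -0. -1.] F [ 0.  -0.8  0.6] w 1.001
travel [-827.8   -7.7  519.8] rot [ -0.   -75.06   0.  ] q [ 1.29  0.33 -0.06  1.46  0.02  1.35 -0.09]
t 1.15 pos [ 0.1612 -0.6039  0.2423] yawx -75.06 ydown [ 0. -0. -1.] F [ 0.  -0.8  0.6] w 1.001
travel [-509.    -7.7  434.7] rot [   0.   -165.06    0.  ] q [ 1.29  0.33 -0.06  1.46  0.02  1.35 -0.09]
t 1.15 pos [ 0.1612 -0.6039  0.2423] yawx -75.06 ydown [ 0. -0. -1.] F [ 0.  -0.8  0.6] w 1.001
travel [-509.    -7.7  434.7] rot [-0.   14.94  0.  ] q [ 1.29  0.33 -0.06  1.46  0.02  1.35 -0.09]
t 1.15 pos [ 0.1612 -0.6039  0.2423] yawx -75.06 ydown [ 0. -0. -1.] F [ 0.  -0.8  0.6] w 1.001
travel [-509.    -7.7  434.7] rot [ -0.   104.94  -0.  ] q [ 1.29  0.33 -0.06  1.46  0.02  1.35 -0.09]
```

Call:
servo_tool([
  {"travel":[0,0,0],"delta_rot":[0,5,0]},
  {"travel":[0,0,0],"delta_rot":[0,5,0]},
  {"travel":[0,0,0],"delta_rot":[0,5,0]},
  {"travel":[-31,0,22],"delta_rot":[0,0,0]},
  {"travel":[-31,0,22],"delta_rot":[0,0,0]},
  {"travel":[-31,0,22],"delta_rot":[0,0,0]},
  {"travel":[-31,0,22],"delta_rot":[0,0,0]},
  {"travel":[-31,0,22],"delta_rot":[0,0,0]},
  {"travel":[-31,0,22],"delta_rot":[0,0,0]},
  {"travel":[-31,0,22],"delta_rot":[0,0,0]},
], grip=80, grip_force=30)

```text
t: 1.98
ee_pos: [0.3165, -0.3876, 0.2403]
tcp_rot: [-0.494, 0.508, -0.507, 0.491]
force: [0.9, -1.2, 0.1]
width: 0.687
```

```bash
python3 -c "
from h import *
plan((.47,-.164,.2),-90)"
```

```text
t 1.98 pos [ 0.3165 -0.3876  0.2403] yawx -91.75 ydown [-0.004 -0.003 -1.   ] F [ 0.9 -1.2  0.1] w 0.687
travel [-228.3   39.1  146.7] rot [ 0.21 -1.75  0.18] q [ 0.99  0.07 -0.21  1.78  0.02  1.3  -0.82]
```

Call:
servo_tool([
  {"travel":[-32,4,21],"delta_rot":[0,-0.9,0]},
  {"travel":[-32,4,21],"delta_rot":[0,-0.9,0]},
  {"travel":[-32,4,21],"delta_rot":[0,0,0]},
  {"travel":[-32,4,21],"delta_rot":[0,0,0]},
  {"travel":[-32,4,21],"delta_rot":[0,0,0]},
  {"travel":[-32,4,21],"delta_rot":[0,0,0]},
  {"travel":[-32,4,21],"delta_rot":[0,0,0]},
  {"travel":[0,0,0],"delta_rot":[0,0,0]},
])

```text
t: 2.65
ee_pos: [0.4736, -0.1452, 0.2127]
tcp_rot: [0.503, -0.495, 0.5, -0.502]
force: [0.1, 0.3, 0.2]
width: 0.681
```

```bash
python3 -c "
from h import *
plan((.47,-.164,.060),-90)"
```

```text
t 2.65 pos [ 0.4736 -0.1452  0.2127] yawx -89.39 ydown [ 0.003 -0.006 -1.   ] F [0.1 0.3 0.2] w 0.681
travel [ 17.7 152.8  -4.4] rot [-0.19  0.61  0.37] q [ 0.67  0.09 -0.49  1.82  0.05  1.24 -1.4 ]
```

Call:
servo_tool([
  {"travel":[9,25,-2],"delta_rot":[0,0.3,0.2]},
  {"travel":[9,25,-2],"delta_rot":[0,0.3,0]},
  {"travel":[0,25,0],"delta_rot":[0,0,0]},
  {"travel":[0,25,0],"delta_rot":[0,0,0]},
  {"travel":[0,25,0],"delta_rot":[0,0,0]},
  {"travel":[0,20,0],"delta_rot":[0,0,0]},
  {"travel":[0,5,0],"delta_rot":[0,0,0]},
  {"travel":[0,0,0],"delta_rot":[0,0,0]},
])

```text
t: 3.32
ee_pos: [0.4745, -0.1609, 0.0595]
tcp_rot: [-0.501, 0.494, -0.502, 0.504]
force: [-0.3, -0.3, 0.2]
width: 0.688
```

```bash
python3 -c "
from h import *
big('top','t4',(165,85,365,245),4);big('side','s4',(140,120,320,260),4)
plan((.6055,-.164,.060),-90)"
```

```text
t 3.42 pos [ 0.4754 -0.1611  0.061 ] yawx -89.51 ydown [ 0.012 -0.005 -1.   ] F [-0.  -0.4  0.8] w 0.684
travel [  4.    2.6 130.1] rot [-0.7   0.49  0.31] q [ 0.65  0.28 -0.46  1.96  0.16  0.92 -1.46]
```

View pics/t4.png

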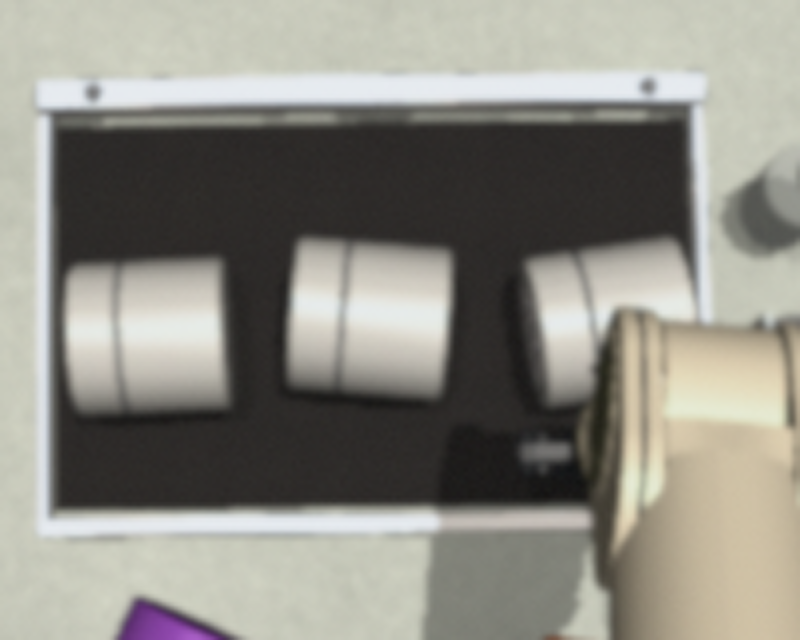

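View pics/s4.png

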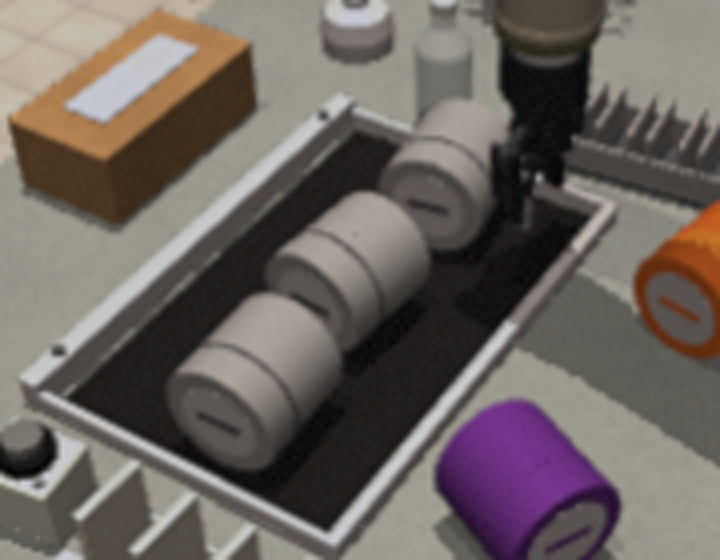

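Call:
servo_tool([
  {"travel":[2,1,14],"delta_rot":[-0.3,0.3,0]},
  {"travel":[1,0,12],"delta_rot":[-0.3,0.2,0.3]},
  {"travel":[0,0,12],"delta_rot":[0,0,0]},
  {"travel":[0,0,12],"delta_rot":[0,0,0]},
  {"travel":[0,0,12],"delta_rot":[0,0,0]},
  {"travel":[0,0,12],"delta_rot":[0,0,0]},
  {"travel":[0,0,12],"delta_rot":[0,0,0]},
  {"travel":[0,0,12],"delta_rot":[0,0,0]},
  {"travel":[0,0,10],"delta_rot":[0,0,0]},
])

```text
t: 4.17
ee_pos: [0.5932, -0.1683, 0.0776]
tcp_rot: [0.497, -0.494, 0.508, -0.501]
force: [0.1, -0.0, -0.7]
width: 0.688
```

```bash
python3 -c "
from h import *
big('side','s5',(140,120,320,260),4)
plan((.6055,-.164,.060),-90)"
```

```text
t 4.22 pos [ 0.5949 -0.1681  0.0781] yawx -90.23 ydown [ 0.02  -0.009 -1.   ] F [-0.3  1.2  1.1] w 0.688
travel [-4.3 18.3 10.2] rot [-1.13 -0.23  0.49] q [ 0.54  0.48 -0.44  1.66  0.24  1.04 -1.54]
```

View pics/s5.png

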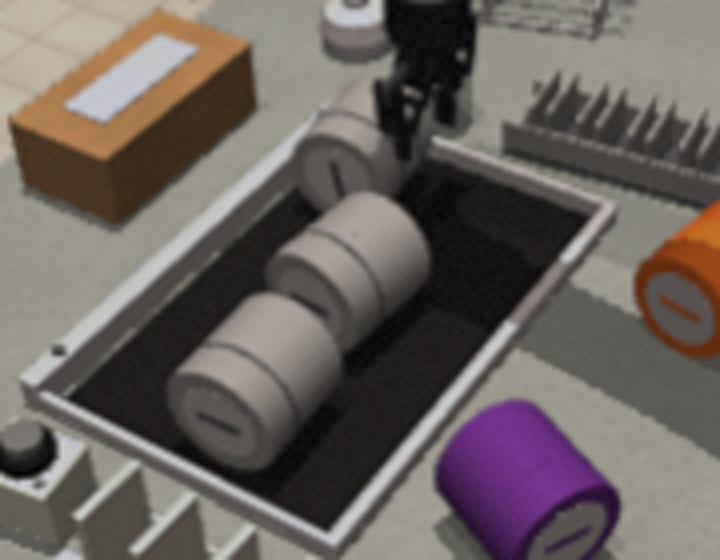

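Call:
servo_tool([
  {"travel":[-2,7,2],"delta_rot":[-0.6,0,0.3]},
  {"travel":[-2,6,3],"delta_rot":[-0.6,0,0.2]},
  {"travel":[0,3,7],"delta_rot":[0,0,0]},
  {"travel":[0,2,6],"delta_rot":[0,0,0]},
  {"travel":[0,0,4],"delta_rot":[0,0,0]},
])

```text
t: 4.63
ee_pos: [0.6161, -0.1628, 0.0621]
tcp_rot: [-0.501, 0.503, -0.498, 0.498]
force: [-16.5, 5.8, 11.3]
width: 0.686
```

```bash
python3 -c "
from h import *
big('side','s6',(140,120,320,260),4)
plan((.6055,-.164,.060),-90)"
```

```text
t 4.68 pos [ 0.6161 -0.1626  0.0621] yawx -90.16 ydown [-0.009  0.002 -1.   ] F [-12.4   3.9   7.8] w 0.688
travel [  1.4   2.2 -10.5] rot [ 0.52 -0.16 -0.11] q [ 0.51  0.55 -0.43  1.58  0.25  1.07 -1.56]
```

View pics/s6.png

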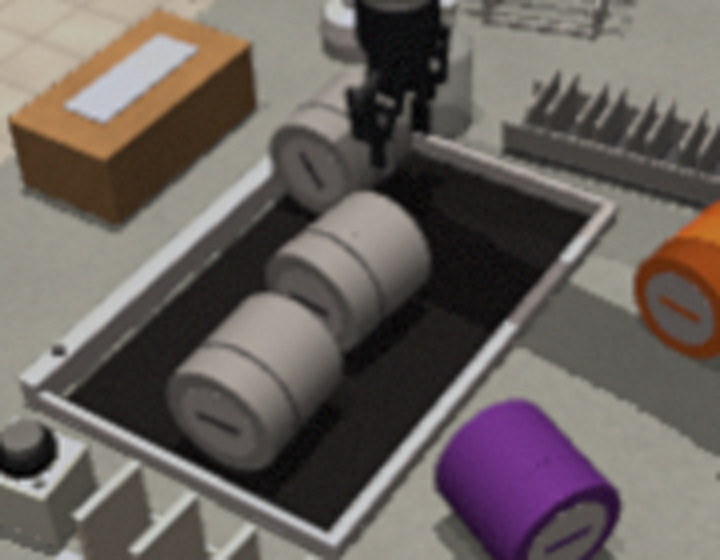

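Call:
servo_tool([
  {"travel":[0,0,-20],"delta_rot":[0,0,0]},
  {"travel":[0,0,-35],"delta_rot":[0.3,0,0]},
  {"travel":[0,0,-40],"delta_rot":[0,0,0]},
  {"travel":[0,0,-40],"delta_rot":[0,0,0]},
  {"travel":[0,0,-10],"delta_rot":[0,0,0]},
  {"travel":[-40,0,0],"delta_rot":[0,0,0]},
  {"travel":[-40,0,0],"delta_rot":[0,0,0]},
  {"travel":[-40,0,0],"delta_rot":[0,0,0]},
  {"travel":[-36,0,0],"delta_rot":[0,0,0]},
  {"travel":[0,0,0],"delta_rot":[0,0,0]},
])

```text
t: 5.52
ee_pos: [0.4642, -0.0028, 0.0607]
tcp_rot: [-0.498, 0.505, -0.501, 0.496]
force: [-0.1, 0.5, -0.9]
width: 0.688
```

```bash
python3 -c "
from h import *
big('top','t7',(165,85,365,245),4)
plan((.616,-.0056,.060),-90)"
```

```text
t 5.57 pos [ 0.4642 -0.0058  0.0606] yawx -90.75 ydown [-0.008  0.001 -1.   ] F [ 0.5 -0.7 -0.5] w 0.686
travel [ -2.2  -0.6 151.7] rot [ 0.44 -0.75 -0.06] q [ 0.45  0.23 -0.58  2.04  0.16  0.92 -1.8 ]
```

View pics/t7.png

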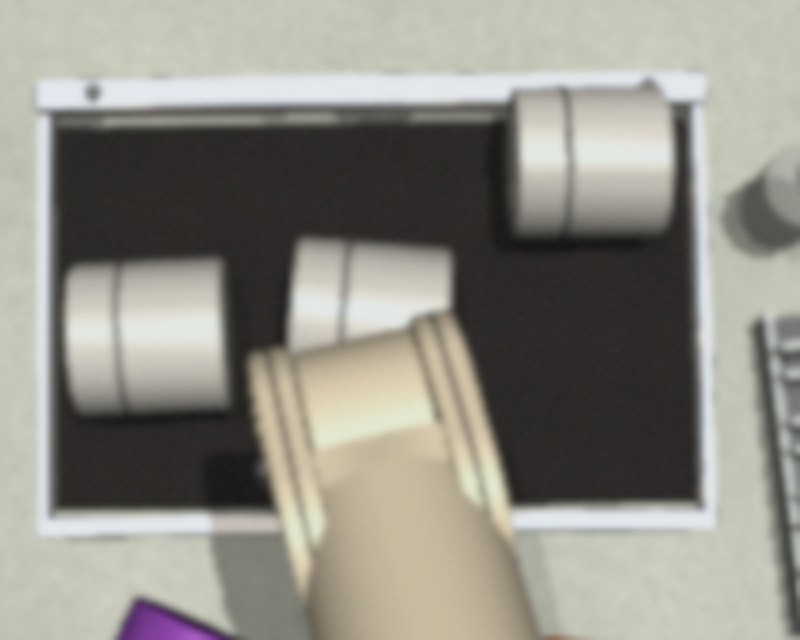

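Call:
servo_tool([
  {"travel":[-2,0,25],"delta_rot":[0.4,-0.7,0]},
  {"travel":[0,1,14],"delta_rot":[0,0,0]},
  {"travel":[0,2,14],"delta_rot":[0,0,0]},
  {"travel":[0,2,14],"delta_rot":[0,0,0]},
  {"travel":[0,2,14],"delta_rot":[0,0,0]},
  {"travel":[0,2,14],"delta_rot":[0,0,0]},
  {"travel":[0,2,14],"delta_rot":[0,0,0]},
  {"travel":[0,2,14],"delta_rot":[0,0,0]},
  {"travel":[0,2,12],"delta_rot":[0,0,0]},
])

```text
t: 6.32
ee_pos: [0.6031, -0.0141, 0.0421]
tcp_rot: [0.502, -0.502, 0.501, -0.495]
force: [-0.6, 0.7, 0.3]
width: 0.682
```

```bash
python3 -c "
from h import *
plan((.616,-.0056,.060),-90)"
```

```text
t 6.32 pos [ 0.6031 -0.0141  0.0421] yawx -90.32 ydown [-0.008 -0.006 -1.   ] F [-0.6  0.7  0.3] w 0.682
travel [ -8.5 -18.1  12.7] rot [ 0.43 -0.32  0.33] q [ 0.34  0.53 -0.5   1.69  0.3   1.01 -1.84]
```

Call:
servo_tool([
  {"travel":[-3,-10,0],"delta_rot":[0.4,0,0]},
  {"travel":[-2,-8,2],"delta_rot":[0,0,0]},
  {"travel":[0,0,5],"delta_rot":[0,0,0]},
  {"travel":[0,0,5],"delta_rot":[0,0,0]},
  {"travel":[0,0,3],"delta_rot":[0,0,0]},
])

```text
t: 6.73
ee_pos: [0.6162, -0.012, 0.0601]
tcp_rot: [-0.502, 0.503, -0.502, 0.494]
force: [-22.5, 1.0, 10.4]
width: 0.692
```

```bash
python3 -c "
from h import *
plan((.616,-.0056,.060),-90)"
```

```text
t 6.73 pos [ 0.6162 -0.012   0.0601] yawx -90.46 ydown [-0.009 -0.007 -1.   ] F [-22.5   1.   10.4] w 0.692
travel [-6.4  0.1 -0.3] rot [ 0.52 -0.46  0.41] q [ 0.34  0.53 -0.51  1.64  0.29  1.05 -1.84]
```

Seated. Back off and move to the left can (y≈0.138).

Call:
servo_tool([
  {"travel":[0,0,-20],"delta_rot":[0.4,0,0.3]},
  {"travel":[0,0,-35],"delta_rot":[0,0,0]},
  {"travel":[0,0,-40],"delta_rot":[0,0,0]},
  {"travel":[0,0,-40],"delta_rot":[0,0,0]},
  {"travel":[0,0,-16],"delta_rot":[0,0,0]},
  {"travel":[-40,0,0],"delta_rot":[0,0,0]},
  {"travel":[-40,0,0],"delta_rot":[0,0,0]},
  {"travel":[-40,0,0],"delta_rot":[0,0,0]},
  {"travel":[-30,0,0],"delta_rot":[0,0,0]},
  {"travel":[0,0,0],"delta_rot":[0,0,0]},
])

```text
t: 7.57
ee_pos: [0.46, 0.1387, 0.0605]
tcp_rot: [0.497, -0.502, 0.507, -0.494]
force: [-0.5, 0.5, 0.3]
width: 0.689
```

```bash
python3 -c "
from h import *
big('top','t8',(165,85,365,245),4)
plan((.616,.138,.060),-90)"
```

```text
t 7.62 pos [0.4601 0.1363 0.0603] yawx -91.14 ydown [ 0.002 -0.009 -1.   ] F [-0.4  0.1  0. ] w 0.688
travel [ -4.8   0.5 155.8] rot [-0.1  -1.14  0.49] q [ 0.22  0.28 -0.67  2.    0.23  0.93 -2.16]
```

View pics/t8.png

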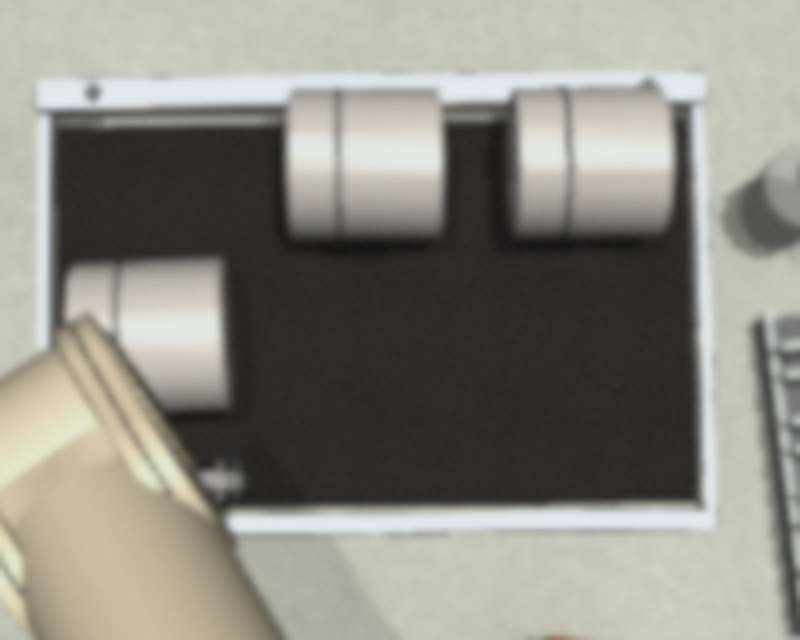

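Call:
servo_tool([
  {"travel":[-1,0,20],"delta_rot":[0,-1,0.4]},
  {"travel":[0,0,14],"delta_rot":[0,0,0]},
  {"travel":[0,0,14],"delta_rot":[0,0,0]},
  {"travel":[0,0,14],"delta_rot":[0,0,0]},
  {"travel":[0,0,14],"delta_rot":[0,0,0]},
  {"travel":[0,0,14],"delta_rot":[0,0,0]},
  {"travel":[0,0,14],"delta_rot":[0,0,0]},
])

```text
t: 8.2
ee_pos: [0.5663, 0.1289, 0.0604]
tcp_rot: [0.502, -0.499, 0.503, -0.497]
force: [-2.1, 0.2, 1.8]
width: 0.688
```

```bash
python3 -c "
from h import *
plan((.616,.138,.060),-90)"
```

```text
t 8.2 pos [0.5663 0.1289 0.0604] yawx -90.17 ydown [-0.    -0.009 -1.   ] F [-2.1  0.2  1.8] w 0.688
travel [-9.3  0.3 49.7] rot [ 0.03 -0.17  0.5 ] q [ 0.18  0.48 -0.6   1.74  0.32  1.02 -2.11]
```

Call:
servo_tool([
  {"travel":[-1,0,12],"delta_rot":[0,0,0]},
  {"travel":[-1,0,12],"delta_rot":[0,0,0]},
  {"travel":[-1,0,12],"delta_rot":[0,0,0]},
  {"travel":[0,0,10],"delta_rot":[0,0,0]},
  {"travel":[0,0,4],"delta_rot":[0,0,0]},
  {"travel":[0,0,2],"delta_rot":[0,0,0]},
])

```text
t: 8.7
ee_pos: [0.6159, 0.1237, 0.0591]
tcp_rot: [0.506, -0.503, 0.501, -0.49]
force: [-11.1, 1.4, 8.9]
width: 0.687
```

```bash
python3 -c "
from h import *
plan((.616,.138,.060),-90)"
```

```text
t 8.7 pos [0.6159 0.1237 0.0591] yawx -90.43 ydown [-0.017 -0.014 -1.   ] F [-11.1   1.4   8.9] w 0.687
travel [-14.3  -1.1  -0. ] rot [ 0.99 -0.43  0.8 ] q [ 0.15  0.58 -0.57  1.6   0.35  1.09 -2.09]
```

Call:
servo_tool([
  {"travel":[0,0,-20],"delta_rot":[0.5,0,0.4]},
  {"travel":[0,-5,-35],"delta_rot":[0.4,0,0.4]},
  {"travel":[0,-25,-30],"delta_rot":[0,0,0]},
  {"travel":[0,-38,0],"delta_rot":[0,0,0]},
  {"travel":[0,-38,0],"delta_rot":[0,0,0]},
  {"travel":[0,-38,0],"delta_rot":[0,0,0]},
  {"travel":[0,-25,0],"delta_rot":[0,-7,0]},
  {"travel":[0,0,0],"delta_rot":[0,-7,0]},
  {"travel":[0,0,0],"delta_rot":[0,-7,0]},
  {"travel":[0,0,0],"delta_rot":[0,-7,0]},
], grip=150)

```text
t: 9.53
ee_pos: [0.525, 0.1098, 0.2343]
tcp_rot: [0.609, -0.367, 0.366, -0.6]
force: [-0.2, 0.4, -0.8]
width: 0.41
```

Call:
servo_tool([
  {"travel":[0,0,0],"delta_rot":[0,-7,0]},
  {"travel":[0,0,0],"delta_rot":[0,-7,0]},
  {"travel":[0,0,0],"delta_rot":[0,-7,0]},
  {"travel":[0,0,0],"delta_rot":[0,-7,0]},
  {"travel":[0,0,0],"delta_rot":[0,-7,0]},
  {"travel":[0,0,0],"delta_rot":[0,-7,0]},
  {"travel":[0,0,0],"delta_rot":[0,-7,0]},
  {"travel":[0,0,0],"delta_rot":[0,-7,0]},
])

```text
t: 10.2
ee_pos: [0.5261, 0.0968, 0.2355]
tcp_rot: [0.712, -0.033, 0.03, -0.7]
force: [-0.4, -0.6, 0.3]
width: 0.413
```

```bash
python3 -c "
from h import *
big('top','t9',(90,85,365,245),2.9)
plan((.531,.327,.22),-2)"
```

```text
t 10.25 pos [0.5261 0.0966 0.2354] yawx -4.54 ydown [-0.006 -0.017 -1.   ] F [ 0.8 -1.2  0. ] w 0.41
travel [-13.3  11.4 230.3] rot [ 1.01 -2.54 -0.26] q [ 0.46  0.24 -0.84  1.67  0.2   1.33 -0.5 ]
```

View pics/t9.png

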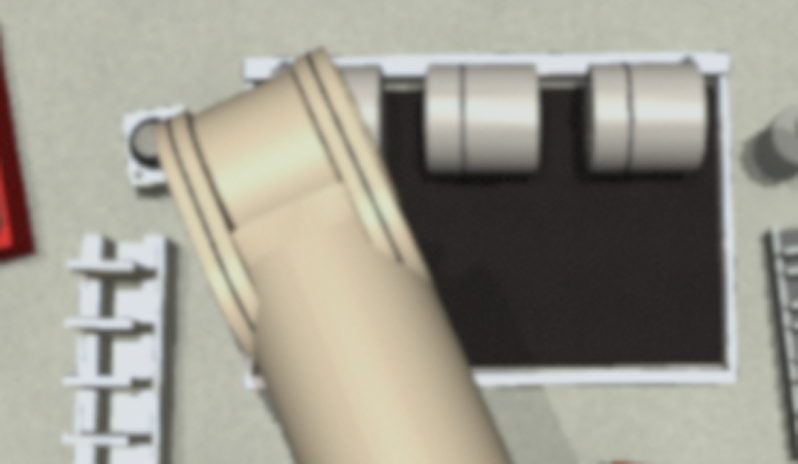

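```bash
python3 -c "
from h import *
print(w('top',np.array([(70,259),(68,320),(66,380),(66,438)])/3+90,.128).round(4))
print(w('top',np.array([(100,261),(100,321),(100,380),(100,440)])/3+90,.128).round(4))
m=r.silhouettes('top','tile0')
for d in m: print(d['confidence'],d['xy'],d['mask'].sum(),cv2.boundingRect(d['mask'].astype(np.uint8)))
"
```

```text
[[0.5334 0.3539 0.128 ]
 [0.4824 0.3552 0.128 ]
 [0.4325 0.3567 0.128 ]
 [0.3845 0.3567 0.128 ]]
[[0.5312 0.3281 0.128 ]
 [0.4811 0.3277 0.128 ]
 [0.4322 0.3276 0.128 ]
 [0.3827 0.3276 0.128 ]]
0.66 [127.7, 215.8] 106 (113, 215, 30, 4)
0.56 [219.1, 119.2] 221 (210, 109, 14, 26)
0.45 [130.5, 178.1] 205 (114, 173, 31, 9)
0.44 [127.9, 196.9] 132 (112, 194, 31, 7)
```

Call:
servo_tool([
  {"travel":[0,0,38],"delta_rot":[0.5,-1.2,0]},
  {"travel":[0,0,38],"delta_rot":[0.5,-1.2,0]},
  {"travel":[0,0,38],"delta_rot":[0,0,0]},
  {"travel":[0,0,38],"delta_rot":[0,0,0]},
  {"travel":[0,0,38],"delta_rot":[0,0,0]},
  {"travel":[0,0,30],"delta_rot":[0,0,0]},
  {"travel":[0,0,10],"delta_rot":[0,0,0]},
  {"travel":[0,0,0],"delta_rot":[0,0,0]},
], grip=165)

```text
t: 10.97
ee_pos: [0.5485, 0.3243, 0.2315]
tcp_rot: [0.708, -0.04, 0.037, -0.704]
force: [0.4, -0.1, 0.1]
width: 0.353
```

```bash
python3 -c "
from h import *
plan((.531,.327,.097),-2)"
```

```text
t 10.97 pos [0.5485 0.3243 0.2315] yawx -6.25 ydown [-0.005 -0.006 -1.   ] F [ 0.4 -0.1  0.1] w 0.353
travel [-17.1 134.5   1.6] rot [ 0.34 -4.25 -0.26] q [ 0.    0.5  -0.85  1.4   0.38  1.42 -0.96]
```

Call:
servo_tool([
  {"travel":[-9,0,1],"delta_rot":[0.3,-2.2,0]},
  {"travel":[-8,0,1],"delta_rot":[0,-2.1,-0.2]},
  {"travel":[0,30,0],"delta_rot":[0,0,0]},
  {"travel":[0,30,0],"delta_rot":[0,0,0]},
  {"travel":[0,15,0],"delta_rot":[0,0,0]},
  {"travel":[0,0,0],"delta_rot":[0,0,0]},
])

```text
t: 11.47
ee_pos: [0.5306, 0.321, 0.156]
tcp_rot: [0.708, -0.011, 0.014, -0.706]
force: [-0.1, -0.8, -0.5]
width: 0.354
```

```bash
python3 -c "
from h import *
plan((.531,.327,.097),-2)"
```

```text
t 11.47 pos [0.5306 0.321  0.156 ] yawx -2.06 ydown [ 0.005 -0.003 -1.   ] F [-0.1 -0.8 -0.5] w 0.354
travel [-0.1 59.   6.2] rot [ 0.15 -0.06  0.28] q [ 0.02  0.52 -0.86  1.55  0.41  1.26 -0.93]
```

Call:
servo_tool([
  {"travel":[0,20,3],"delta_rot":[0,0,0.2]},
  {"travel":[0,20,3],"delta_rot":[0,0,0]},
  {"travel":[0,15,0],"delta_rot":[0,0,0]},
  {"travel":[0,4,0],"delta_rot":[0,0,0]},
  {"travel":[0,0,0],"delta_rot":[0,0,0]},
])

```text
t: 11.88
ee_pos: [0.5328, 0.3206, 0.0998]
tcp_rot: [0.708, -0.012, 0.017, -0.705]
force: [-0.7, 0.6, 0.5]
width: 0.35
```

```bash
python3 -c "
from h import *
plan((.531,.327,.097),-2)
big('side','s10',(100,160,260,320),4)"
```

```text
t 11.88 pos [0.5328 0.3206 0.0998] yawx -2.36 ydown [ 0.007 -0.004 -1.   ] F [-0.7  0.6  0.5] w 0.35
travel [-2.1  2.7  6.4] rot [ 0.23 -0.36  0.4 ] q [-0.    0.58 -0.82  1.6   0.46  1.17 -0.97]
```

View pics/s10.png

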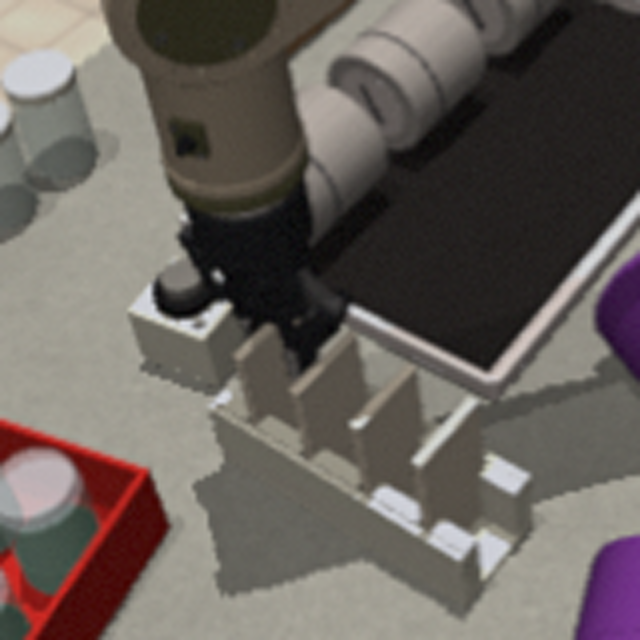

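Call:
servo_tool([
  {"travel":[-2,2,5],"delta_rot":[0,-0.3,0.3]},
  {"travel":[0,0,0],"delta_rot":[0,0,0]},
  {"travel":[0,0,0],"delta_rot":[0,0,0]},
  {"travel":[0,0,0],"delta_rot":[0,0,0]},
  {"travel":[0,0,0],"delta_rot":[0,0,0]},
], grip=255, grip_force=40)

```text
t: 12.35
ee_pos: [0.5333, 0.3265, 0.1022]
tcp_rot: [0.708, -0.01, 0.015, -0.706]
force: [-0.4, -0.8, -2.1]
width: 0.089
```

```bash
python3 -c "
from h import *
plan((.531,.327,.24),-2)"
```

```text
t 12.35 pos [0.5333 0.3265 0.1022] yawx -2.09 ydown [ 0.007 -0.002 -1.   ] F [-0.4 -0.8 -2.1] w 0.089
travel [  -1.3 -137.8    0.2] rot [ 0.09 -0.09  0.4 ] q [-0.01  0.58 -0.83  1.59  0.46  1.17 -0.97]
```

Call:
servo_tool([
  {"travel":[0,-20,0],"delta_rot":[0,0,0]},
  {"travel":[0,-25,0],"delta_rot":[0,0,0]},
  {"travel":[0,-25,0],"delta_rot":[0,0,0]},
  {"travel":[0,-25,0],"delta_rot":[0,0,0]},
  {"travel":[0,-25,0],"delta_rot":[0,0,0]},
  {"travel":[0,-20,0],"delta_rot":[0,0,0]},
  {"travel":[0,0,0],"delta_rot":[0,0,0]},
])

```text
t: 12.93
ee_pos: [0.5315, 0.3262, 0.2477]
tcp_rot: [0.708, -0.011, 0.014, -0.706]
force: [0.9, -0.0, -1.3]
width: 0.088
```

```bash
python3 -c "
from h import *
plan((.54,-.316,.24),5.3)
big('side','s11',(100,120,280,320),3)"
```

```text
t 12.93 pos [0.5315 0.3262 0.2477] yawx -2.01 ydown [ 0.005 -0.003 -1.   ] F [ 0.9 -0.  -1.3] w 0.088
travel [  30.9    9.6 -641.5] rot [ 0.18 -7.31  0.3 ] q [ 0.02  0.46 -0.88  1.42  0.36  1.42 -0.9 ]
```

View pics/s11.png

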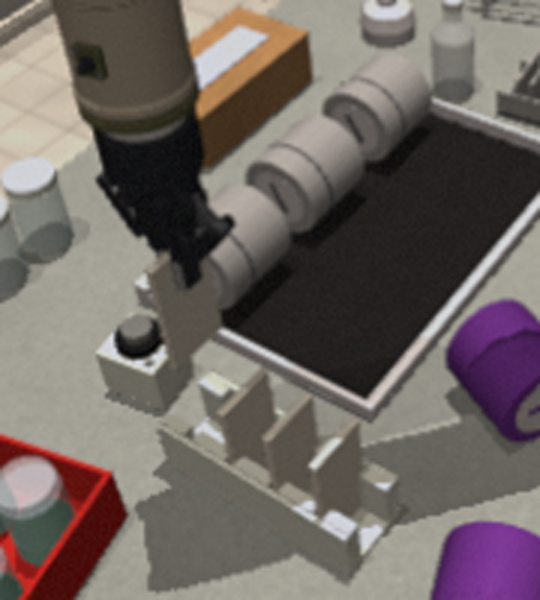

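Call:
servo_tool([
  {"travel":[2,0,-30],"delta_rot":[0,0,0]},
  {"travel":[2,0,-40],"delta_rot":[0,0,0]},
  {"travel":[2,0,-40],"delta_rot":[0,0,0]},
  {"travel":[2,0,-40],"delta_rot":[0,0,0]},
  {"travel":[2,0,-40],"delta_rot":[0,0,0]},
  {"travel":[2,0,-40],"delta_rot":[0,0,0]},
  {"travel":[2,0,-40],"delta_rot":[0,0,0]},
  {"travel":[2,0,-40],"delta_rot":[0,0,0]},
  {"travel":[0,0,-40],"delta_rot":[0,-1,0]},
  {"travel":[0,0,-40],"delta_rot":[0,-1,0]},
])

```text
t: 13.82
ee_pos: [0.5274, -0.0682, 0.2336]
tcp_rot: [-0.707, -0.003, 0.011, 0.707]
force: [2.1, -0.4, -1.9]
width: 0.087
```

```bash
python3 -c "
from h import *
plan((.54,-.316,.24),5.3)"
```

```text
t 13.82 pos [ 0.5274 -0.0682  0.2336] yawx 1.13 ydown [-0.013  0.001 -1.   ] F [ 2.1 -0.4 -1.9] w 0.087
travel [   7.6   -6.8 -248. ] rot [-0.09 -4.17 -0.72] q [ 0.73  0.22 -0.78  1.68  0.16  1.32 -0.06]
```

Call:
servo_tool([
  {"travel":[2,-2,-40],"delta_rot":[0,-1,-0.4]},
  {"travel":[2,-2,-40],"delta_rot":[0,-1,-0.3]},
  {"travel":[2,-2,-40],"delta_rot":[0,-1,0]},
  {"travel":[2,-1,-40],"delta_rot":[0,-1,0]},
  {"travel":[2,0,-40],"delta_rot":[0,0,0]},
  {"travel":[0,0,-35],"delta_rot":[0,0,0]},
  {"travel":[0,0,-10],"delta_rot":[0,0,0]},
  {"travel":[0,0,0],"delta_rot":[0,0,0]},
])

```text
t: 14.48
ee_pos: [0.5427, -0.3333, 0.2274]
tcp_rot: [-0.705, -0.023, 0.034, 0.708]
force: [1.0, 0.0, -1.6]
width: 0.086
```

```bash
python3 -c "
from h import *
plan((.54,-.316,.18),5.3)"
```

```text
t 14.48 pos [ 0.5427 -0.3333  0.2274] yawx 4.66 ydown [-0.016  0.003 -1.   ] F [ 1.   0.  -1.6] w 0.086
travel [-0.5 47.5 17.2] rot [-0.23 -0.65 -0.92] q [ 0.94  0.45 -0.63  1.41  0.27  1.39  0.38]
```

Call:
servo_tool([
  {"travel":[0,15,9],"delta_rot":[-0.2,-0.6,-0.5]},
  {"travel":[0,16,8],"delta_rot":[0,0,-0.4]},
  {"travel":[0,14,0],"delta_rot":[0,0,0]},
  {"travel":[0,3,0],"delta_rot":[0,0,0]},
  {"travel":[0,0,0],"delta_rot":[0,0,0]},
])

```text
t: 14.9
ee_pos: [0.5388, -0.311, 0.1727]
tcp_rot: [-0.704, -0.031, 0.035, 0.709]
force: [0.4, -0.4, -1.1]
width: 0.089
```

```bash
python3 -c "
from h import *
plan((.54,-.316,.11),5.3)
big('top','t12',(330,90,450,270),3.3);big('side','s12',(225,70,365,210),4)"
```

```text
t 14.9 pos [ 0.5388 -0.311   0.1727] yawx 5.34 ydown [-0.005  0.006 -1.   ] F [ 0.4 -0.4 -1.1] w 0.089
travel [ 1.  62.6 -5.5] rot [-0.37  0.04 -0.27] q [ 0.94  0.45 -0.64  1.52  0.27  1.26  0.36]
```

View pics/t12.png

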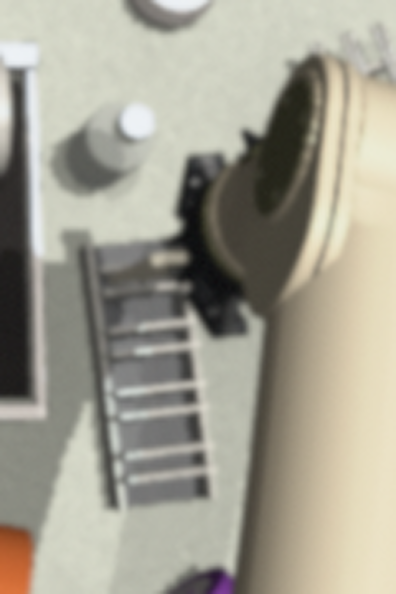

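View pics/s12.png

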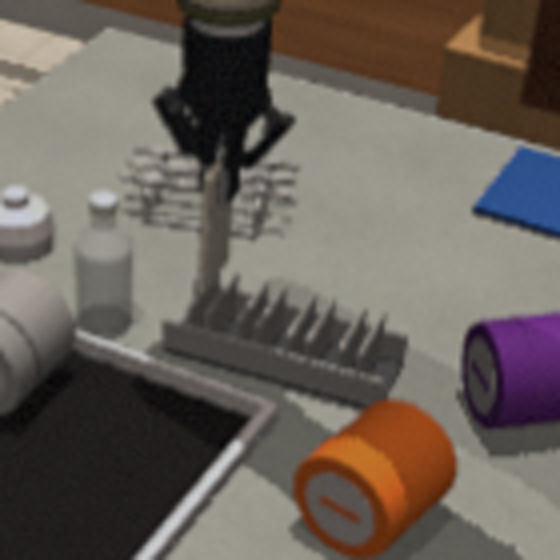

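Call:
servo_tool([
  {"travel":[0.5,5,-5],"delta_rot":[-0.3,0,-0.3]},
  {"travel":[0,6,0],"delta_rot":[0,0,0]},
  {"travel":[0,6,0],"delta_rot":[0,0,0]},
  {"travel":[0,6,0],"delta_rot":[0,0,0]},
  {"travel":[0,0,0],"delta_rot":[0,0,0]},
])

```text
t: 15.42
ee_pos: [0.5418, -0.3176, 0.1513]
tcp_rot: [0.707, 0.035, -0.031, -0.705]
force: [0.2, 0.3, -1.5]
width: 0.091
```

```bash
python3 -c "
from h import *
plan((.5395,-.316,.102),5.3)
big('side','s13',(225,70,365,210),4)"
```

```text
t 15.42 pos [ 0.5418 -0.3176  0.1513] yawx 5.3 ydown [ 0.006 -0.002 -1.   ] F [ 0.2  0.3 -1.5] w 0.091
travel [-2.5 49.3  2. ] rot [0.17 0.   0.32] q [ 0.94  0.47 -0.63  1.54  0.29  1.21  0.35]
```

View pics/s13.png

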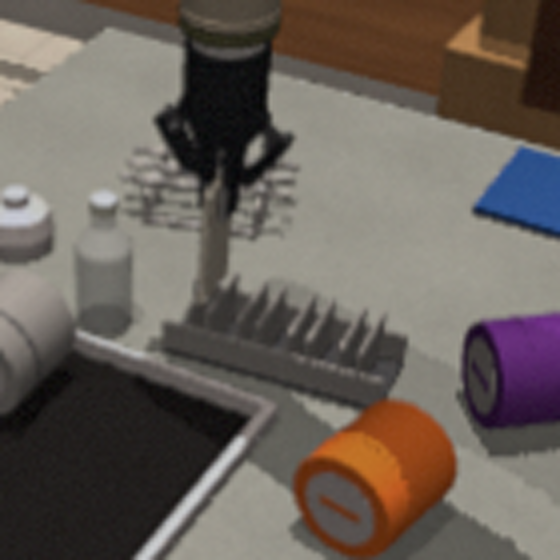

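Call:
servo_tool([
  {"travel":[-2,3,1],"delta_rot":[0.1,0,0.3]},
  {"travel":[-0.5,5,0],"delta_rot":[0,0,0]},
  {"travel":[-0.3,6,0],"delta_rot":[0,0,0]},
  {"travel":[-0.3,6,0],"delta_rot":[0,0,0]},
  {"travel":[0,6,0],"delta_rot":[0,0,0]},
])

```text
t: 15.88
ee_pos: [0.5394, -0.3173, 0.1252]
tcp_rot: [0.707, 0.033, -0.032, -0.705]
force: [0.3, -0.0, -1.5]
width: 0.089
```

```bash
python3 -c "
from h import *
plan((.5395,-.316,.102),5.3)"
```

```text
t 15.88 pos [ 0.5394 -0.3173  0.1252] yawx 5.3 ydown [ 0.002 -0.003 -1.   ] F [ 0.3 -0.  -1.5] w 0.089
travel [ 0.2 23.2  1.3] rot [ 0.16 -0.    0.12] q [ 0.93  0.49 -0.62  1.57  0.31  1.17  0.34]
```

Call:
servo_tool([
  {"travel":[0,6,0],"delta_rot":[0,0,0]},
  {"travel":[0,6,0],"delta_rot":[0,0,0]},
  {"travel":[0,5,0],"delta_rot":[0,0,0]},
  {"travel":[0,4,0],"delta_rot":[0,0,0]},
  {"travel":[0,2,0],"delta_rot":[0,0,0]},
])

```text
t: 16.3
ee_pos: [0.5398, -0.3169, 0.0999]
tcp_rot: [0.707, 0.034, -0.032, -0.706]
force: [-7.2, 5.1, 32.1]
width: 0.088
```

```bash
python3 -c "
from h import *
plan((.5395,-.316,.102),5.3)"
```

```text
t 16.3 pos [ 0.5398 -0.3169  0.0999] yawx 5.31 ydown [ 0.003 -0.002 -1.   ] F [-7.2  5.1 32.1] w 0.088
travel [-0.2 -2.1  0.9] rot [0.13 0.01 0.14] q [ 0.93  0.52 -0.61  1.59  0.32  1.13  0.33]
```

Call:
servo_tool([
  {"travel":[0,-2,0],"delta_rot":[0,0,0]},
  {"travel":[0,0,0],"delta_rot":[0,0,0]},
])

```text
t: 16.47
ee_pos: [0.5405, -0.3169, 0.1024]
tcp_rot: [0.707, 0.034, -0.032, -0.705]
force: [-0.1, 0.1, -1.8]
width: 0.088
```

Call:
servo_tool([
  {"travel":[0,0,0],"delta_rot":[0,0,0]},
  {"travel":[0,0,0],"delta_rot":[0,0,0]},
  {"travel":[0,0,0],"delta_rot":[0,0,0]},
  {"travel":[0,0,0],"delta_rot":[0,0,0]},
  {"travel":[0,0,0],"delta_rot":[0,0,0]},
], grip=170)

```text
t: 16.88
ee_pos: [0.5407, -0.3172, 0.1023]
tcp_rot: [0.708, 0.034, -0.031, -0.705]
force: [0.2, -0.1, 0.2]
width: 0.328
```

```bash
python3 -c "
from h import *
plan((.5395,-.316,.235),5.3)"
```

```text
t 16.88 pos [ 0.5407 -0.3172  0.1023] yawx 5.32 ydown [ 0.005 -0.003 -1.   ] F [ 0.2 -0.1  0.2] w 0.328
travel [  -0.6 -132.7    0.8] rot [0.2  0.02 0.25] q [ 0.93  0.52 -0.61  1.59  0.32  1.13  0.33]
```

Call:
servo_tool([
  {"travel":[0,-30,0],"delta_rot":[0,0,0.2]},
  {"travel":[0,-32,0],"delta_rot":[0,0,0]},
  {"travel":[0,-32,0],"delta_rot":[0,0,0]},
  {"travel":[-4,0,30],"delta_rot":[0,1,0]},
  {"travel":[-4,0,40],"delta_rot":[0,1,0]},
  {"travel":[-4,0,40],"delta_rot":[0,1,0]},
  {"travel":[-4,0,40],"delta_rot":[0,1,0]},
  {"travel":[-4,0,40],"delta_rot":[0,1,0]},
  {"travel":[-4,0,40],"delta_rot":[0,1,0]},
  {"travel":[-4,0,40],"delta_rot":[0,1,0]},
])

```text
t: 17.72
ee_pos: [0.501, -0.0491, 0.1984]
tcp_rot: [0.709, -0.018, 0.019, -0.705]
force: [2.1, 0.4, 0.5]
width: 0.337
```

```bash
python3 -c "
from h import *
plan((.4812,.3275,.19),-2)
big('side','s14',(225,70,365,210),4)"
```

```text
t 17.72 pos [ 0.501  -0.0491  0.1984] yawx -2.99 ydown [ 0.001 -0.006 -1.   ] F [2.1 0.4 0.5] w 0.337
travel [-39.5   6.  375.1] rot [ 0.35 -0.99  0.1 ] q [ 0.74  0.17 -0.8   1.8   0.13  1.22 -0.15]
```

View pics/s14.png

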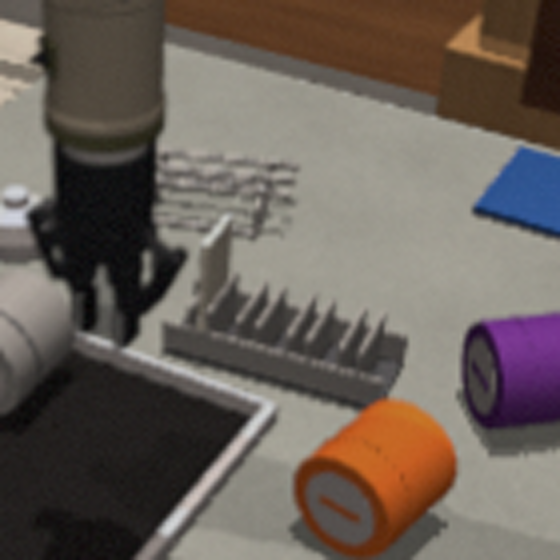

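Call:
servo_tool([
  {"travel":[-4,0,40],"delta_rot":[0.3,-1,0]},
  {"travel":[-4,0,40],"delta_rot":[0,0,0]},
  {"travel":[-4,0,40],"delta_rot":[0,0,0]},
  {"travel":[-5,0,40],"delta_rot":[0,0,0]},
  {"travel":[-5,0,40],"delta_rot":[0,0,0]},
  {"travel":[-5,0,40],"delta_rot":[0,0,0]},
  {"travel":[-5,0,40],"delta_rot":[0,0,0]},
  {"travel":[-5,0,40],"delta_rot":[0,0,0]},
  {"travel":[-2,0,40],"delta_rot":[0,0,0]},
  {"travel":[0,0,10],"delta_rot":[0,0,0]},
])

```text
t: 18.6
ee_pos: [0.4704, 0.3356, 0.1999]
tcp_rot: [0.707, -0.007, 0.013, -0.707]
force: [-0.6, 0.4, 1.0]
width: 0.331
```

```bash
python3 -c "
from h import *
plan((.4812,.3275,.155),-2)"
```

```text
t 18.6 pos [0.4704 0.3356 0.1999] yawx -1.66 ydown [ 0.008 -0.    -1.   ] F [-0.6  0.4  1. ] w 0.331
travel [10.6 45.  -7.8] rot [-0.    0.34  0.47] q [ 0.07  0.41 -0.96  1.61  0.35  1.3  -0.98]
```

Call:
servo_tool([
  {"travel":[6,10,-4],"delta_rot":[0,0.3,0.4]},
  {"travel":[5,15,-4],"delta_rot":[0,0,0]},
  {"travel":[0,17,0],"delta_rot":[0,0,0]},
  {"travel":[0,3,0],"delta_rot":[0,0,0]},
  {"travel":[0,0,0],"delta_rot":[0,0,0]},
])

```text
t: 19.02
ee_pos: [0.4823, 0.3269, 0.1498]
tcp_rot: [-0.707, 0.011, -0.011, 0.707]
force: [-0.4, 0.3, 0.6]
width: 0.331
```

```bash
python3 -c "
from h import *
plan((.4812,.3275,.102),-2)"
```

```text
t 19.02 pos [0.4823 0.3269 0.1498] yawx -1.75 ydown [-0.001  0.    -1.   ] F [-0.4  0.3  0.6] w 0.331
travel [-1.1 47.8  0.5] rot [-0.    0.25 -0.05] q [ 0.06  0.47 -0.93  1.65  0.4   1.22 -0.99]
```

Call:
servo_tool([
  {"travel":[-1,16,0],"delta_rot":[0,0.2,0]},
  {"travel":[-0.5,16,0],"delta_rot":[0,0,0]},
  {"travel":[-0.5,12,0],"delta_rot":[0,0,0]},
  {"travel":[0,3,0],"delta_rot":[0,0,0]},
  {"travel":[0,0,0],"delta_rot":[0,0,0]},
])

```text
t: 19.43
ee_pos: [0.4841, 0.3203, 0.1016]
tcp_rot: [0.708, -0.015, 0.016, -0.706]
force: [-0.4, -0.4, 0.5]
width: 0.33
```

```bash
python3 -c "
from h import *
plan((.4812,.3275,.102),-2)"
```

```text
t 19.43 pos [0.4841 0.3203 0.1016] yawx -2.47 ydown [ 0.001 -0.002 -1.   ] F [-0.4 -0.4  0.5] w 0.33
travel [-3.2 -0.4  7. ] rot [ 0.14 -0.47  0.06] q [ 0.05  0.51 -0.9   1.7   0.44  1.14 -1.02]
```

Call:
servo_tool([
  {"travel":[-3,0,6],"delta_rot":[0,-0.4,0]},
  {"travel":[0,0,1],"delta_rot":[0,0,0]},
])

```text
t: 19.6
ee_pos: [0.482, 0.3272, 0.1026]
tcp_rot: [0.708, -0.013, 0.014, -0.706]
force: [0.4, 0.4, 0.3]
width: 0.337
```

Call:
servo_tool([
  {"travel":[0,0,0],"delta_rot":[0,0,0]},
  {"travel":[0,0,0],"delta_rot":[0,0,0]},
  {"travel":[0,0,0],"delta_rot":[0,0,0]},
  {"travel":[0,0,0],"delta_rot":[0,0,0]},
  {"travel":[0,0,0],"delta_rot":[0,0,0]},
], grip=255)

```text
t: 20.02
ee_pos: [0.4833, 0.3285, 0.1049]
tcp_rot: [0.707, -0.011, 0.015, -0.707]
force: [1.2, 0.2, -1.4]
width: 0.089
```

```bash
python3 -c "
from h import *
plan((.4812,.3275,.242),-2)"
```

```text
t 20.02 pos [0.4833 0.3285 0.1049] yawx -2.08 ydown [ 0.006 -0.001 -1.   ] F [ 1.2  0.2 -1.4] w 0.089
travel [  -1.3 -137.1   -1.1] rot [ 0.04 -0.08  0.32] q [ 0.03  0.52 -0.9   1.7   0.44  1.14 -1.03]
```

Call:
servo_tool([
  {"travel":[0,-20,0],"delta_rot":[0,0,0.3]},
  {"travel":[0,-30,0],"delta_rot":[0,0,0]},
  {"travel":[0,-35,0],"delta_rot":[0,0,0]},
  {"travel":[0,-35,0],"delta_rot":[0,0,0]},
  {"travel":[0,-20,-15],"delta_rot":[0,0,0]},
  {"travel":[2,0,-40],"delta_rot":[0,0,0]},
  {"travel":[2,0,-40],"delta_rot":[0,0,0]},
  {"travel":[2,-1,-40],"delta_rot":[0,0,0]},
  {"travel":[2,-1,-40],"delta_rot":[0,0,0]},
  {"travel":[2,-1,-40],"delta_rot":[0,0,0]},
])

```text
t: 20.85
ee_pos: [0.483, 0.1161, 0.2534]
tcp_rot: [-0.706, 0.006, -0.006, 0.709]
force: [1.4, 0.1, -1.5]
width: 0.086
```

```bash
python3 -c "
from h import *
plan((.489,-.322,.23),5.3)"
```

```text
t 20.85 pos [0.483  0.1161 0.2534] yawx -0.99 ydown [-0.     0.004 -1.   ] F [ 1.4  0.1 -1.5] w 0.086
travel [  13.6   21.6 -438. ] rot [-0.24 -6.29 -0.  ] q [ 0.57  0.13 -0.95  1.74  0.1   1.33 -0.42]
```

Call:
servo_tool([
  {"travel":[2,1,-40],"delta_rot":[0,-0.5,0]},
  {"travel":[2,1,-40],"delta_rot":[0,-0.5,0]},
  {"travel":[2,1,-40],"delta_rot":[0,-0.5,0]},
  {"travel":[2,1,-40],"delta_rot":[0,-0.5,0]},
  {"travel":[2,1,-40],"delta_rot":[0,-0.5,0]},
  {"travel":[2,1,-40],"delta_rot":[0,-0.5,0]},
  {"travel":[2,1,-40],"delta_rot":[0,-0.5,0]},
  {"travel":[2,0,-40],"delta_rot":[0,-0.5,0]},
  {"travel":[2,0,-40],"delta_rot":[0,-0.5,0]},
  {"travel":[2,0,-40],"delta_rot":[0,-0.5,0]},
])

```text
t: 21.68
ee_pos: [0.5072, -0.2998, 0.2472]
tcp_rot: [0.707, 0.027, -0.027, -0.706]
force: [1.7, 0.9, -2.0]
width: 0.088
```

```bash
python3 -c "
from h import *
plan((.489,-.322,.19),5.3)"
```

```text
t 21.68 pos [ 0.5072 -0.2998  0.2472] yawx 4.37 ydown [ 0.001 -0.001 -1.   ] F [ 1.7  0.9 -2. ] w 0.088
travel [-19.9  57.2 -20.7] rot [ 0.05 -0.93  0.03] q [ 0.97  0.31 -0.64  1.53  0.19  1.36  0.4 ]
```

Call:
servo_tool([
  {"travel":[-10,0,-8],"delta_rot":[0,-0.5,0]},
  {"travel":[-10,10,-3],"delta_rot":[0,-0.4,0]},
  {"travel":[0,25,0],"delta_rot":[0,0,0]},
  {"travel":[0,20,0],"delta_rot":[0,0,0]},
  {"travel":[0,2,0],"delta_rot":[0,0,0]},
  {"travel":[0,0,0],"delta_rot":[0,0,0]},
])

```text
t: 22.18
ee_pos: [0.484, -0.325, 0.1858]
tcp_rot: [-0.706, -0.027, 0.028, 0.707]
force: [-0.6, 0.7, -0.8]
width: 0.083
```

```bash
python3 -c "
from h import *
plan((.489,-.322,.162),5.3)"
```

```text
t 22.18 pos [ 0.484  -0.325   0.1858] yawx 4.5 ydown [-0.002  0.001 -1.   ] F [-0.6  0.7 -0.8] w 0.083
travel [ 5.3 23.8  2.6] rot [-0.06 -0.8  -0.1 ] q [ 1.02  0.34 -0.62  1.62  0.21  1.24  0.44]
```

Call:
servo_tool([
  {"travel":[4,8,1],"delta_rot":[0,-0.7,0]},
  {"travel":[1,8,1],"delta_rot":[0,0,0]},
  {"travel":[0,8,0],"delta_rot":[0,0,0]},
  {"travel":[0,0,0],"delta_rot":[0,0,0]},
])

```text
t: 22.52
ee_pos: [0.4911, -0.3214, 0.1626]
tcp_rot: [0.706, 0.034, -0.033, -0.706]
force: [-0.3, 0.5, -2.6]
width: 0.085
```

```bash
python3 -c "
from h import *
plan((.489,-.322,.13),5.3)"
```

```text
t 22.52 pos [ 0.4911 -0.3214  0.1626] yawx 5.4 ydown [ 0.001 -0.    -1.   ] F [-0.3  0.5 -2.6] w 0.085
travel [-2.2 32.6 -0.4] rot [0.03 0.1  0.05] q [ 1.    0.37 -0.62  1.64  0.23  1.2   0.43]
```

Call:
servo_tool([
  {"travel":[-2.2,3,0],"delta_rot":[0,0,0]},
  {"travel":[-0.4,6,0],"delta_rot":[0,0,0]},
  {"travel":[-0.3,6,0],"delta_rot":[0,0,0]},
  {"travel":[-0.3,6,0],"delta_rot":[0,0,0]},
  {"travel":[-0.3,6,0],"delta_rot":[0,0,0]},
])

```text
t: 22.93
ee_pos: [0.4887, -0.3218, 0.1354]
tcp_rot: [0.707, 0.035, -0.032, -0.705]
force: [1.0, -0.5, -1.9]
width: 0.084
```

```bash
python3 -c "
from h import *
plan((.489,-.322,.104),5.3)"
```

```text
t 22.93 pos [ 0.4887 -0.3218  0.1354] yawx 5.45 ydown [ 0.004 -0.002 -1.   ] F [ 1.  -0.5 -1.9] w 0.084
travel [ 0.2 31.4 -0.1] rot [0.16 0.15 0.2 ] q [ 1.    0.39 -0.61  1.68  0.24  1.15  0.42]
```

Call:
servo_tool([
  {"travel":[0,7,0],"delta_rot":[0,0,0.2]},
  {"travel":[0,7,0],"delta_rot":[0,0,0]},
  {"travel":[0,6,0],"delta_rot":[0,0,0]},
  {"travel":[0,4,0],"delta_rot":[0,0,0]},
  {"travel":[0,2,0],"delta_rot":[0,0,0]},
  {"travel":[0,2,0],"delta_rot":[0,0,0]},
])

```text
t: 23.43
ee_pos: [0.4888, -0.3217, 0.1037]
tcp_rot: [0.707, 0.033, -0.034, -0.706]
force: [-5.2, 3.8, 26.8]
width: 0.087
```

```bash
python3 -c "
from h import *
plan((.489,-.322,.104),5.3)"
```

```text
t 23.43 pos [ 0.4888 -0.3217  0.1037] yawx 5.44 ydown [-0.    -0.002 -1.   ] F [-5.2  3.8 26.8] w 0.087
travel [ 0.2 -0.3 -0.4] rot [ 0.11  0.14 -0.02] q [ 0.99  0.43 -0.6   1.7   0.27  1.09  0.4 ]
```

Floor contact. Relieve, release, and head back for tile C.

Call:
servo_tool([
  {"travel":[0,-1.5,0],"delta_rot":[0,0,0]},
  {"travel":[0,0,0],"delta_rot":[0,0,0]},
])

```text
t: 23.6
ee_pos: [0.4895, -0.3217, 0.1059]
tcp_rot: [0.707, 0.034, -0.033, -0.705]
force: [0.1, -0.6, -1.1]
width: 0.086
```

Call:
servo_tool([
  {"travel":[0,0,0],"delta_rot":[0,0,0]},
  {"travel":[0,0,0],"delta_rot":[0,0,0]},
  {"travel":[0,0,0],"delta_rot":[0,0,0]},
  {"travel":[0,0,0],"delta_rot":[0,0,0]},
  {"travel":[0,-10,0],"delta_rot":[0,0,0]},
  {"travel":[0,-30,0],"delta_rot":[0,0,0]},
  {"travel":[0,-30,0],"delta_rot":[0,0,0]},
  {"travel":[0,-20,0],"delta_rot":[0,0,0]},
  {"travel":[-4,0,30],"delta_rot":[0,0.5,0]},
  {"travel":[-4,0,40],"delta_rot":[0,0.5,0]},
], grip=170)

```text
t: 24.43
ee_pos: [0.4742, -0.2581, 0.2024]
tcp_rot: [0.708, 0.025, -0.023, -0.706]
force: [0.8, 1.3, 0.5]
width: 0.334
```

```bash
python3 -c "
from h import *
plan((.4323,.3275,.19),-2)
big('side','s15',(225,70,365,210),4)"
```

```text
t 24.43 pos [ 0.4742 -0.2581  0.2024] yawx 3.9 ydown [ 0.002 -0.003 -1.   ] F [0.8 1.3 0.5] w 0.334
travel [ -2.   10.5 587.1] rot [0.17 5.9  0.11] q [ 1.    0.23 -0.66  1.72  0.15  1.24  0.37]
```

View pics/s15.png

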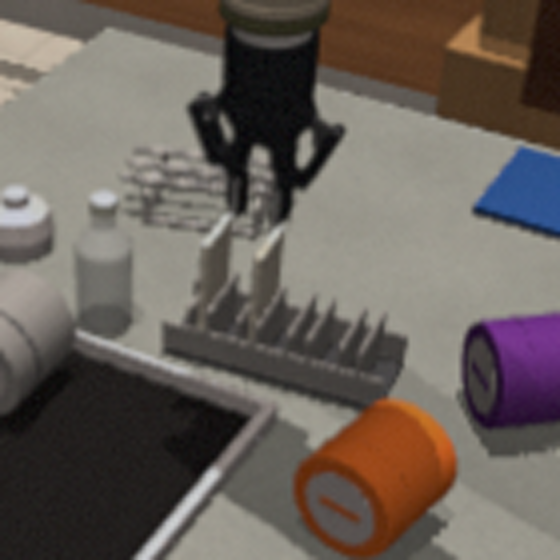

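Call:
servo_tool([
  {"travel":[-2,1,40],"delta_rot":[0,0.6,0]},
  {"travel":[-2,1,40],"delta_rot":[0,0.6,0]},
  {"travel":[-2,1,40],"delta_rot":[0,0.6,0]},
  {"travel":[-2,1,40],"delta_rot":[0,0.6,0]},
  {"travel":[-2,0,40],"delta_rot":[0,0.6,0]},
  {"travel":[-2,0,40],"delta_rot":[0,0.6,0]},
  {"travel":[-2,0,40],"delta_rot":[0,0.6,0]},
  {"travel":[-2,0,40],"delta_rot":[0,0.6,0]},
  {"travel":[-2,0,40],"delta_rot":[0,0.6,0]},
  {"travel":[-2,0,40],"delta_rot":[0,0,0]},
])

```text
t: 25.32
ee_pos: [0.4427, 0.1545, 0.2045]
tcp_rot: [0.712, -0.006, 0.016, -0.702]
force: [1.9, 0.2, -0.3]
width: 0.333
```

```bash
python3 -c "
from h import *
plan((.4323,.3275,.19),-2)"
```

```text
t 25.32 pos [0.4427 0.1545 0.2045] yawx -1.81 ydown [ 0.013 -0.014 -1.   ] F [ 1.9  0.2 -0.3] w 0.333
travel [-16.   12.  172.8] rot [0.76 0.18 0.78] q [ 0.57  0.09 -1.04  1.87  0.1   1.22 -0.54]
```

Call:
servo_tool([
  {"travel":[-3,2,40],"delta_rot":[0.4,0,0.4]},
  {"travel":[-3,2,40],"delta_rot":[0.3,0,0.3]},
  {"travel":[-3,2,40],"delta_rot":[0,0,0]},
  {"travel":[-2,2,35],"delta_rot":[0,0,0]},
  {"travel":[0,0,5],"delta_rot":[0,0,0]},
  {"travel":[0,0,0],"delta_rot":[0,0,0]},
])

```text
t: 25.82
ee_pos: [0.4324, 0.3305, 0.2002]
tcp_rot: [-0.706, 0.006, -0.01, 0.708]
force: [0.2, -1.2, 0.1]
width: 0.326
```

```bash
python3 -c "
from h import *
plan((.4323,.3275,.155),-2)"
```

```text
t 25.82 pos [0.4324 0.3305 0.2002] yawx -1.31 ydown [ 0.006  0.002 -1.   ] F [ 0.2 -1.2  0.1] w 0.326
travel [-0.3 45.2 -3.1] rot [-0.15  0.69  0.36] q [ 0.16  0.36 -1.08  1.7   0.33  1.28 -1.01]
```

Call:
servo_tool([
  {"travel":[0,15,-1],"delta_rot":[0,0.6,0.3]},
  {"travel":[0,15,0],"delta_rot":[0,0,0]},
  {"travel":[0,12,0],"delta_rot":[0,0,0]},
  {"travel":[0,2,0],"delta_rot":[0,0,0]},
])

```text
t: 26.15
ee_pos: [0.4337, 0.327, 0.1552]
tcp_rot: [-0.706, 0.012, -0.014, 0.708]
force: [-0.3, -0.6, 0.2]
width: 0.331
```

```bash
python3 -c "
from h import *
plan((.4323,.3275,.103),-2)"
```

```text
t 26.15 pos [0.4337 0.327  0.1552] yawx -2.07 ydown [ 0.003  0.001 -1.   ] F [-0.3 -0.6  0.2] w 0.331
travel [-1.6 52.2  0.3] rot [-0.09 -0.07  0.19] q [ 0.14  0.4  -1.05  1.75  0.38  1.2  -1.05]
```

Call:
servo_tool([
  {"travel":[-2,16,1],"delta_rot":[0,0,0.2]},
  {"travel":[-1,16,2],"delta_rot":[0,0,0]},
  {"travel":[-1,15,2],"delta_rot":[0,0,0]},
  {"travel":[0,4,1],"delta_rot":[0,0,0]},
  {"travel":[0,0,0],"delta_rot":[0,0,0]},
])

```text
t: 26.57
ee_pos: [0.4331, 0.3265, 0.1021]
tcp_rot: [0.708, -0.016, 0.017, -0.706]
force: [0.4, -1.1, -0.3]
width: 0.332
```

```bash
python3 -c "
from h import *
plan((.4323,.3275,.103),-2)"
```

```text
t 26.57 pos [0.4331 0.3265 0.1021] yawx -2.64 ydown [ 0.001 -0.003 -1.   ] F [ 0.4 -1.1 -0.3] w 0.332
travel [-0.9 -0.9  1. ] rot [ 0.14 -0.64  0.07] q [ 0.1   0.47 -1.    1.8   0.44  1.12 -1.1 ]
```

Close and lift.

Call:
servo_tool([
  {"travel":[-0.5,0,1],"delta_rot":[0,-0.6,0]},
  {"travel":[0,0,0],"delta_rot":[0,0,0]},
  {"travel":[0,0,0],"delta_rot":[0,0,0]},
  {"travel":[0,0,0],"delta_rot":[0,0,0]},
  {"travel":[0,0,0],"delta_rot":[0,0,0]},
], grip=255)

```text
t: 26.98
ee_pos: [0.4346, 0.3264, 0.1049]
tcp_rot: [0.708, -0.012, 0.015, -0.706]
force: [-0.1, -0.6, -1.0]
width: 0.088
```

Call:
servo_tool([
  {"travel":[0,-20,0],"delta_rot":[0,0,0]},
  {"travel":[0,-30,0],"delta_rot":[0,0,0]},
  {"travel":[0,-35,0],"delta_rot":[0,0,0]},
  {"travel":[0,-35,0],"delta_rot":[0,0,0]},
  {"travel":[0,-20,-15],"delta_rot":[0,0,0]},
  {"travel":[2,0,-40],"delta_rot":[0,0,0]},
  {"travel":[2,0,-40],"delta_rot":[0,0,0]},
  {"travel":[2,0,-40],"delta_rot":[0,0,0]},
  {"travel":[2,0,-40],"delta_rot":[0,0,0]},
  {"travel":[2,0,-40],"delta_rot":[0,0,0]},
])

```text
t: 27.82
ee_pos: [0.4344, 0.1151, 0.2533]
tcp_rot: [-0.706, 0.004, -0.009, 0.708]
force: [0.8, 0.7, -1.4]
width: 0.087
```

```bash
python3 -c "
from h import *
plan((.439,-.3263,.23),5.3)"
```

```text
t 27.82 pos [0.4344 0.1151 0.2533] yawx -0.98 ydown [ 0.007  0.003 -1.   ] F [ 0.8  0.7 -1.4] w 0.087
travel [  12.    22.  -441.3] rot [-0.16 -6.27  0.41] q [ 0.72 -0.04 -1.03  1.84 -0.04  1.31 -0.32]
```

Call:
servo_tool([
  {"travel":[0,1,-40],"delta_rot":[0,-0.6,0.2]},
  {"travel":[0,1,-40],"delta_rot":[0,-0.6,0.2]},
  {"travel":[0,1,-40],"delta_rot":[0,-0.6,0]},
  {"travel":[0,1,-40],"delta_rot":[0,-0.6,0]},
  {"travel":[0,1,-40],"delta_rot":[0,-0.6,0]},
  {"travel":[0,1,-40],"delta_rot":[0,-0.6,0]},
  {"travel":[0,1,-40],"delta_rot":[0,-0.6,0]},
  {"travel":[0,0,-40],"delta_rot":[0,-0.6,0]},
  {"travel":[0,0,-40],"delta_rot":[0,-0.6,0]},
  {"travel":[0,0,-40],"delta_rot":[0,-0.6,0]},
])

```text
t: 28.65
ee_pos: [0.4431, -0.3016, 0.2519]
tcp_rot: [0.71, 0.036, -0.031, -0.703]
force: [1.4, 0.1, -1.2]
width: 0.085
```

```bash
python3 -c "
from h import *
plan((.439,-.3263,.19),5.3)"
```

```text
t 28.65 pos [ 0.4431 -0.3016  0.2519] yawx 5.44 ydown [ 0.008 -0.009 -1.   ] F [ 1.4  0.1 -1.2] w 0.085
travel [ -6.9  62.  -23.6] rot [0.56 0.14 0.41] q [ 1.05  0.17 -0.59  1.67  0.1   1.32  0.53]
```

Call:
servo_tool([
  {"travel":[-3,3,-12],"delta_rot":[0.5,0,0.4]},
  {"travel":[-3,15,-3],"delta_rot":[0,0,0]},
  {"travel":[0,25,0],"delta_rot":[0,0,0]},
  {"travel":[0,20,0],"delta_rot":[0,0,0]},
  {"travel":[0,2,0],"delta_rot":[0,0,0]},
  {"travel":[0,0,0],"delta_rot":[0,0,0]},
])

```text
t: 29.15
ee_pos: [0.4361, -0.329, 0.1848]
tcp_rot: [0.707, 0.029, -0.029, -0.706]
force: [-0.1, 0.7, -1.0]
width: 0.086
```

```bash
python3 -c "
from h import *
plan((.439,-.3263,.162),5.3)"
```

```text
t 29.15 pos [ 0.4361 -0.329   0.1848] yawx 4.7 ydown [ 0.001 -0.001 -1.   ] F [-0.1  0.7 -1. ] w 0.086
travel [ 3.1 22.8  2.5] rot [ 0.09 -0.6   0.04] q [ 1.06  0.25 -0.57  1.72  0.14  1.21  0.54]
```

Call:
servo_tool([
  {"travel":[2,8,1],"delta_rot":[0,-0.6,0]},
  {"travel":[0,8,1],"delta_rot":[0,0,0]},
  {"travel":[0,8,0],"delta_rot":[0,0,0]},
  {"travel":[0,0,0],"delta_rot":[0,0,0]},
])

```text
t: 29.48
ee_pos: [0.4399, -0.3263, 0.1621]
tcp_rot: [0.708, 0.035, -0.032, -0.705]
force: [-0.8, -0.7, -2.1]
width: 0.086
```

```bash
python3 -c "
from h import *
plan((.439,-.3263,.13),5.3)"
```

```text
t 29.48 pos [ 0.4399 -0.3263  0.1621] yawx 5.46 ydown [ 0.004 -0.004 -1.   ] F [-0.8 -0.7 -2.1] w 0.086
travel [-1.  32.1  0.3] rot [0.25 0.16 0.21] q [ 1.05  0.27 -0.57  1.75  0.16  1.16  0.53]
```

Call:
servo_tool([
  {"travel":[-1.2,4,0],"delta_rot":[0.2,0,0.2]},
  {"travel":[-0.4,6,0],"delta_rot":[0,0,0]},
  {"travel":[-0.3,6,0],"delta_rot":[0,0,0]},
  {"travel":[-0.3,6,0],"delta_rot":[0,0,0]},
  {"travel":[-0.3,6,0],"delta_rot":[0,0,0]},
])

```text
t: 29.9
ee_pos: [0.4385, -0.327, 0.1338]
tcp_rot: [0.707, 0.035, -0.033, -0.705]
force: [0.4, -0.3, -2.0]
width: 0.088
```

```bash
python3 -c "
from h import *
plan((.439,-.3263,.104),5.3)"
```

```text
t 29.9 pos [ 0.4385 -0.327   0.1338] yawx 5.5 ydown [ 0.003 -0.003 -1.   ] F [ 0.4 -0.3 -2. ] w 0.088
travel [ 0.5 29.8  0.7] rot [0.18 0.2  0.13] q [ 1.04  0.3  -0.56  1.78  0.18  1.11  0.52]
```

Call:
servo_tool([
  {"travel":[0.3,7,0.5],"delta_rot":[0,0,0.2]},
  {"travel":[0,7,0],"delta_rot":[0,0,0]},
  {"travel":[0,6,0],"delta_rot":[0,0,0]},
  {"travel":[0,4,0],"delta_rot":[0,0,0]},
  {"travel":[0,2,0],"delta_rot":[0,0,0]},
  {"travel":[0,1.5,0],"delta_rot":[0,0,0]},
])

```text
t: 30.4
ee_pos: [0.439, -0.3262, 0.1028]
tcp_rot: [0.707, 0.033, -0.034, -0.705]
force: [-5.4, 4.8, 28.9]
width: 0.088
```

```bash
python3 -c "
from h import *
plan((.439,-.3263,.104),5.3)"
```

```text
t 30.4 pos [ 0.439  -0.3262  0.1028] yawx 5.5 ydown [-0.001 -0.003 -1.   ] F [-5.4  4.8 28.9] w 0.088
travel [ 0.  -1.2 -0.1] rot [ 0.14  0.2  -0.09] q [ 1.03  0.34 -0.56  1.81  0.21  1.05  0.49]
```

Call:
servo_tool([
  {"travel":[0,-1.5,0],"delta_rot":[0,0,0]},
  {"travel":[0,0,0],"delta_rot":[0,0,0]},
])

```text
t: 30.57
ee_pos: [0.4396, -0.3264, 0.105]
tcp_rot: [0.707, 0.034, -0.034, -0.705]
force: [-0.3, 0.4, -0.4]
width: 0.083
```

Call:
servo_tool([
  {"travel":[0,0,0],"delta_rot":[0,0,0]},
  {"travel":[0,0,0],"delta_rot":[0,0,0]},
  {"travel":[0,0,0],"delta_rot":[0,0,0]},
  {"travel":[0,0,0],"delta_rot":[0,0,0]},
  {"travel":[0,-10,0],"delta_rot":[0,0,0]},
  {"travel":[0,-30,0],"delta_rot":[0,0,0]},
  {"travel":[0,-30,0],"delta_rot":[0,0,0]},
  {"travel":[0,-25,0],"delta_rot":[0,0,0]},
  {"travel":[2,0,30],"delta_rot":[0,0.5,0]},
  {"travel":[2,0,40],"delta_rot":[0,0.5,0]},
], grip=170)

```text
t: 31.4
ee_pos: [0.4356, -0.2611, 0.2066]
tcp_rot: [0.708, 0.024, -0.024, -0.706]
force: [1.0, 0.9, -0.3]
width: 0.337
```

Call:
servo_tool([
  {"travel":[0,0,40],"delta_rot":[0,0.6,0]},
  {"travel":[0,0,40],"delta_rot":[0,0.6,0]},
  {"travel":[0,0,40],"delta_rot":[0,0.6,0]},
  {"travel":[0,0,40],"delta_rot":[0,0.6,0]},
  {"travel":[0,0,40],"delta_rot":[0,0.6,0]},
  {"travel":[0,0,40],"delta_rot":[0,0.6,0]},
  {"travel":[-1,0,40],"delta_rot":[0,0.6,0]},
  {"travel":[-2,0,40],"delta_rot":[0,0.6,0]},
  {"travel":[-2,0,40],"delta_rot":[0,0.6,0]},
  {"travel":[-2,0,40],"delta_rot":[0,0,0]},
])

```text
t: 32.23
ee_pos: [0.4192, 0.1537, 0.2127]
tcp_rot: [0.712, -0.008, 0.017, -0.702]
force: [0.8, 0.1, 0.1]
width: 0.33
```

```bash
python3 -c "
from h import *
plan((.382,.3275,.19),-2)
big('side','s16',(225,70,365,210),4)"
```

```text
t 32.23 pos [0.4192 0.1537 0.2127] yawx -2.01 ydown [ 0.013 -0.015 -1.   ] F [0.8 0.1 0.1] w 0.33
travel [-43.6  19.5 172.7] rot [ 0.85 -0.02  0.77] q [ 0.65 -0.   -1.09  1.91  0.02  1.23 -0.48]
```

View pics/s16.png

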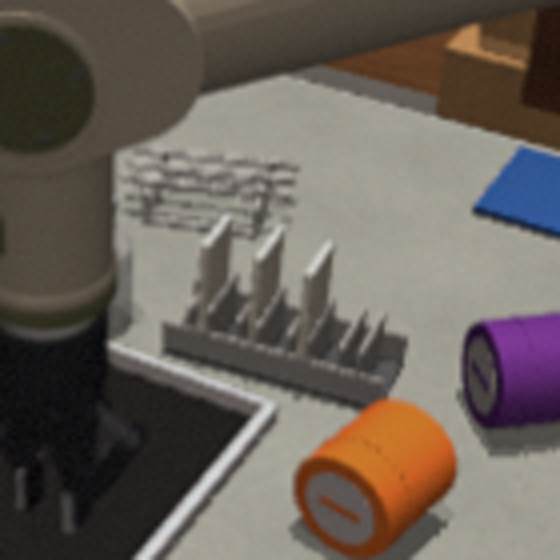

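Call:
servo_tool([
  {"travel":[-7,3,38],"delta_rot":[0.4,0,0.4]},
  {"travel":[-9,3,38],"delta_rot":[0.3,0,0.3]},
  {"travel":[-10,3,38],"delta_rot":[0,0,0]},
  {"travel":[-10,3,35],"delta_rot":[0,0,0]},
  {"travel":[-2,0,8],"delta_rot":[0,0,0]},
  {"travel":[0,0,0],"delta_rot":[0,0,0]},
])

```text
t: 32.78
ee_pos: [0.383, 0.3231, 0.2047]
tcp_rot: [-0.706, 0.006, -0.011, 0.708]
force: [0.1, -1.1, -1.2]
width: 0.333
```

```bash
python3 -c "
from h import *
plan((.382,.3275,.155),-2)"
```

```text
t 32.78 pos [0.383  0.3231 0.2047] yawx -1.44 ydown [ 0.007  0.002 -1.   ] F [ 0.1 -1.1 -1.2] w 0.333
travel [-1.5 49.7  4.2] rot [-0.15  0.56  0.42] q [ 0.27  0.26 -1.19  1.79  0.26  1.25 -1.01]
```

Call:
servo_tool([
  {"travel":[-1,16,3],"delta_rot":[0,0.6,0.4]},
  {"travel":[-0.5,17,2],"delta_rot":[0,0,0]},
  {"travel":[-0.5,14,1],"delta_rot":[0,0,0]},
  {"travel":[0,2,0],"delta_rot":[0,0,0]},
])

```text
t: 33.12
ee_pos: [0.3829, 0.3286, 0.1565]
tcp_rot: [-0.706, 0.011, -0.014, 0.708]
force: [-0.8, 0.3, 0.1]
width: 0.333
```

```bash
python3 -c "
from h import *
plan((.382,.3275,.103),-2)"
```

```text
t 33.12 pos [0.3829 0.3286 0.1565] yawx -2.03 ydown [ 0.004  0.002 -1.   ] F [-0.8  0.3  0.1] w 0.333
travel [-1.  53.5 -1.2] rot [-0.14 -0.03  0.21] q [ 0.21  0.33 -1.15  1.84  0.33  1.18 -1.09]
```

Call:
servo_tool([
  {"travel":[-1.5,16,0],"delta_rot":[0,0,0.2]},
  {"travel":[-1,16,1],"delta_rot":[0,0,0]},
  {"travel":[-1,15,2],"delta_rot":[0,0,0]},
  {"travel":[0,5,1],"delta_rot":[0,0,0]},
  {"travel":[0,0,0],"delta_rot":[0,0,0]},
])

```text
t: 33.53
ee_pos: [0.3828, 0.3289, 0.1037]
tcp_rot: [-0.707, 0.014, -0.016, 0.707]
force: [0.0, -0.1, 0.5]
width: 0.331
```

```bash
python3 -c "
from h import *
plan((.382,.3275,.103),-2)"
```

```text
t 33.53 pos [0.3828 0.3289 0.1037] yawx -2.37 ydown [ 0.003  0.    -1.   ] F [ 0.  -0.1  0.5] w 0.331
travel [-0.7  0.7 -1.4] rot [-0.01 -0.37  0.15] q [ 0.14  0.4  -1.09  1.89  0.41  1.09 -1.15]
```

Call:
servo_tool([
  {"travel":[-0.5,0,-1],"delta_rot":[0,-0.4,0]},
  {"travel":[0,0,0],"delta_rot":[0,0,0]},
  {"travel":[0,0,0],"delta_rot":[0,0,0]},
  {"travel":[0,0,0],"delta_rot":[0,0,0]},
  {"travel":[0,0,0],"delta_rot":[0,0,0]},
], grip=255)

```text
t: 33.95
ee_pos: [0.3839, 0.3277, 0.1061]
tcp_rot: [-0.707, 0.01, -0.014, 0.707]
force: [-0.5, 0.6, -0.8]
width: 0.086
```

Call:
servo_tool([
  {"travel":[0,-20,0],"delta_rot":[0,0,0]},
  {"travel":[0,-30,0],"delta_rot":[0,0,0]},
  {"travel":[0,-35,0],"delta_rot":[0,0,0]},
  {"travel":[0,-35,0],"delta_rot":[0,0,0]},
  {"travel":[4,-20,-15],"delta_rot":[0,0,0]},
  {"travel":[8,0,-38],"delta_rot":[0,0,0]},
  {"travel":[8,0,-38],"delta_rot":[0,0,0]},
  {"travel":[8,0,-38],"delta_rot":[0,0,0]},
  {"travel":[8,0,-38],"delta_rot":[0,0,0]},
  {"travel":[4,0,-40],"delta_rot":[0,0,0]},
])

```text
t: 34.78
ee_pos: [0.4151, 0.1234, 0.2544]
tcp_rot: [-0.705, 0.001, -0.008, 0.709]
force: [1.0, -0.3, -0.9]
width: 0.09
```

```bash
python3 -c "
from h import *
plan((.389,-.3309,.23),5.3)"
```

```text
t 34.78 pos [0.4151 0.1234 0.2544] yawx -0.73 ydown [ 0.009  0.005 -1.   ] F [ 1.  -0.3 -0.9] w 0.09
travel [ -20.6   21.8 -454.7] rot [-0.28 -6.02  0.54] q [ 0.76 -0.12 -1.05  1.88 -0.11  1.31 -0.28]
```

Call:
servo_tool([
  {"travel":[2,1,-40],"delta_rot":[0,-0.6,0.3]},
  {"travel":[0,1,-40],"delta_rot":[0,-0.6,0.2]},
  {"travel":[0,1,-40],"delta_rot":[0,-0.6,0]},
  {"travel":[0,1,-40],"delta_rot":[0,-0.6,0]},
  {"travel":[-4,1,-40],"delta_rot":[0,-0.6,0]},
  {"travel":[-6,1,-40],"delta_rot":[0,-0.6,0]},
  {"travel":[-7,1,-40],"delta_rot":[0,-0.6,0]},
  {"travel":[-7,0,-40],"delta_rot":[0,-0.6,0]},
  {"travel":[-7,0,-40],"delta_rot":[0,-0.6,0]},
  {"travel":[-7,0,-40],"delta_rot":[0,-0.6,0]},
])

```text
t: 35.62
ee_pos: [0.3906, -0.2919, 0.2505]
tcp_rot: [0.707, 0.039, -0.033, -0.705]
force: [1.1, -0.2, -0.7]
width: 0.087
```

```bash
python3 -c "
from h import *
plan((.389,-.3309,.19),5.3)"
```

```text
t 35.62 pos [ 0.3906 -0.2919  0.2505] yawx 5.83 ydown [ 0.008 -0.003 -1.   ] F [ 1.1 -0.2 -0.7] w 0.087
travel [ -6.   60.6 -38.4] rot [0.23 0.53 0.44] q [ 1.07  0.05 -0.54  1.78  0.02  1.31  0.63]
```

Call:
servo_tool([
  {"travel":[-1,2,-22],"delta_rot":[0.2,0.4,0.4]},
  {"travel":[-1,15,-9],"delta_rot":[0,0,0]},
  {"travel":[0,25,0],"delta_rot":[0,0,0]},
  {"travel":[0,20,0],"delta_rot":[0,0,0]},
  {"travel":[0,2,0],"delta_rot":[0,0,0]},
  {"travel":[0,0,0],"delta_rot":[0,0,0]},
])

```text
t: 36.12
ee_pos: [0.3883, -0.335, 0.1849]
tcp_rot: [0.707, 0.03, -0.028, -0.706]
force: [0.3, 0.2, -1.2]
width: 0.091
```

```bash
python3 -c "
from h import *
plan((.389,-.3309,.162),5.3)"
```

```text
t 36.12 pos [ 0.3883 -0.335   0.1849] yawx 4.7 ydown [ 0.002 -0.002 -1.   ] F [ 0.3  0.2 -1.2] w 0.091
travel [ 1.  22.9  4.1] rot [ 0.1  -0.6   0.09] q [ 1.09  0.16 -0.51  1.81  0.09  1.19  0.64]
```

Call:
servo_tool([
  {"travel":[0,8,3],"delta_rot":[0,-0.5,0]},
  {"travel":[0,8,1],"delta_rot":[0,0,0]},
  {"travel":[0,8,0],"delta_rot":[0,0,0]},
  {"travel":[0,0,0],"delta_rot":[0,0,0]},
])

```text
t: 36.45
ee_pos: [0.3896, -0.3302, 0.1622]
tcp_rot: [0.708, 0.035, -0.032, -0.705]
force: [-0.9, 0.3, -1.9]
width: 0.087
```

```bash
python3 -c "
from h import *
plan((.389,-.3309,.13),5.3)"
```

```text
t 36.45 pos [ 0.3896 -0.3302  0.1622] yawx 5.38 ydown [ 0.005 -0.004 -1.   ] F [-0.9  0.3 -1.9] w 0.087
travel [-0.8 32.2 -0.5] rot [0.28 0.08 0.24] q [ 1.08  0.18 -0.51  1.84  0.1   1.14  0.63]
```

Call:
servo_tool([
  {"travel":[-0.8,4,0],"delta_rot":[0.2,0,0.2]},
  {"travel":[-0.3,6,0],"delta_rot":[0,0,0]},
  {"travel":[-0.3,6,0],"delta_rot":[0,0,0]},
  {"travel":[-0.3,6,0],"delta_rot":[0,0,0]},
  {"travel":[-0.2,6,0],"delta_rot":[0,0,0]},
])

```text
t: 36.87
ee_pos: [0.3889, -0.3309, 0.1338]
tcp_rot: [0.708, 0.035, -0.032, -0.705]
force: [-0.7, -0.0, -1.3]
width: 0.084
```

```bash
python3 -c "
from h import *
plan((.389,-.3309,.104),5.3)"
```

```text
t 36.87 pos [ 0.3889 -0.3309  0.1338] yawx 5.43 ydown [ 0.003 -0.004 -1.   ] F [-0.7 -0.  -1.3] w 0.084
travel [-0.  29.8  0.1] rot [0.23 0.13 0.16] q [ 1.08  0.21 -0.51  1.87  0.12  1.08  0.62]
```

Call:
servo_tool([
  {"travel":[0,7,0],"delta_rot":[0.2,0,0.1]},
  {"travel":[0,7,0],"delta_rot":[0,0,0]},
  {"travel":[0,6,0],"delta_rot":[0,0,0]},
  {"travel":[0,4,0],"delta_rot":[0,0,0]},
  {"travel":[0,2,0],"delta_rot":[0,0,0]},
  {"travel":[0,1,0],"delta_rot":[0,0,0]},
])

```text
t: 37.37
ee_pos: [0.3895, -0.331, 0.1042]
tcp_rot: [-0.706, -0.034, 0.033, 0.706]
force: [-4.9, 4.8, 24.4]
width: 0.085
```

```bash
python3 -c "
from h import *
plan((.389,-.3309,.104),5.3)"
```

```text
t 37.37 pos [ 0.3895 -0.331   0.1042] yawx 5.42 ydown [ 0.001  0.    -1.   ] F [-4.9  4.8 24.4] w 0.085
travel [-0.5  0.2  0.1] rot [-0.01  0.12  0.07] q [ 1.07  0.25 -0.5   1.9   0.14  1.03  0.6 ]
```

Call:
servo_tool([
  {"travel":[0,-1.5,0],"delta_rot":[0,0,0]},
  {"travel":[0,0,0],"delta_rot":[0,0,0]},
])

```text
t: 37.53
ee_pos: [0.3901, -0.3312, 0.1063]
tcp_rot: [0.707, 0.034, -0.033, -0.706]
force: [0.6, -0.5, -1.5]
width: 0.091
```

Call:
servo_tool([
  {"travel":[0,0,0],"delta_rot":[0,0,0]},
  {"travel":[0,0,0],"delta_rot":[0,0,0]},
  {"travel":[0,0,0],"delta_rot":[0,0,0]},
  {"travel":[0,0,0],"delta_rot":[0,0,0]},
  {"travel":[0,-10,0],"delta_rot":[0,0,0]},
  {"travel":[0,-30,0],"delta_rot":[0,0,0]},
  {"travel":[0,-30,0],"delta_rot":[0,0,0]},
  {"travel":[0,-30,0],"delta_rot":[0,0,0]},
  {"travel":[4,0,30],"delta_rot":[0,0,0]},
  {"travel":[6,0,40],"delta_rot":[0,0,0]},
], grip=170)

```text
t: 38.37
ee_pos: [0.3913, -0.2647, 0.2127]
tcp_rot: [-0.706, -0.031, 0.03, 0.707]
force: [-0.2, 0.4, 0.2]
width: 0.334
```

Call:
servo_tool([
  {"travel":[6,0,40],"delta_rot":[0,0,0]},
  {"travel":[6,0,40],"delta_rot":[0,0,0]},
  {"travel":[6,0,40],"delta_rot":[0,0,0]},
  {"travel":[6,0,40],"delta_rot":[0,0,0]},
  {"travel":[6,0,40],"delta_rot":[0,0,0]},
  {"travel":[6,0,40],"delta_rot":[0,0,0]},
  {"travel":[6,0,40],"delta_rot":[0,0,0]},
  {"travel":[6,0,40],"delta_rot":[0,0,0]},
  {"travel":[6,0,40],"delta_rot":[0,0,0]},
  {"travel":[6,0,20],"delta_rot":[0,0,0]},
], grip=255)

```text
t: 39.2
ee_pos: [0.4174, 0.1351, 0.2211]
tcp_rot: [0.71, 0.036, -0.025, -0.702]
force: [-0.1, 0.2, 0.3]
width: 0.0
```

```bash
python3 -c "
from h import *
plan((.649,.292,.14),0)
big('side','s17',(100,80,360,280),3);big('top','t17',(100,85,430,265),2.4)"
```

```text
t 39.2 pos [0.4174 0.1351 0.2211] yawx 4.93 ydown [ 0.015 -0.011 -1.   ] F [-0.1  0.2  0.3] w 0.0
travel [243.   82.9 137.5] rot [0.64 4.92 0.84] q [ 0.71 -0.05 -1.09  1.92 -0.03  1.24 -0.27]
```

View pics/s17.png

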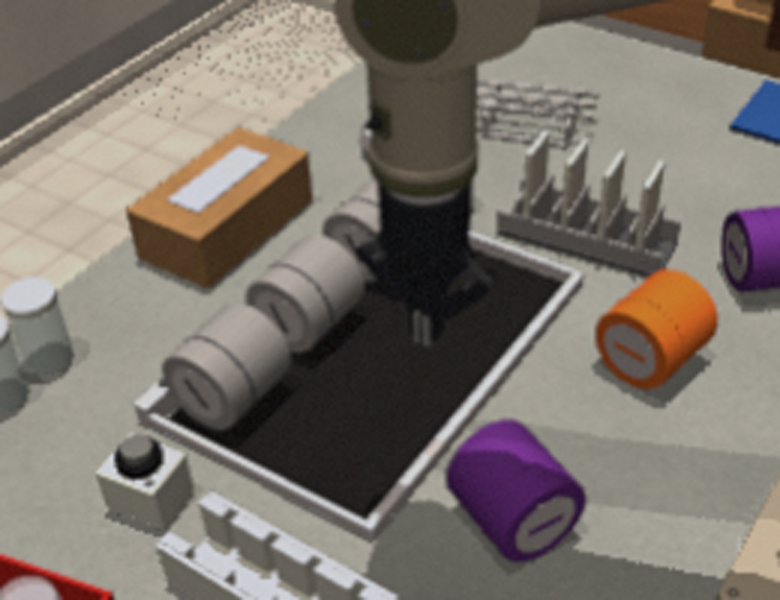

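View pics/t17.png

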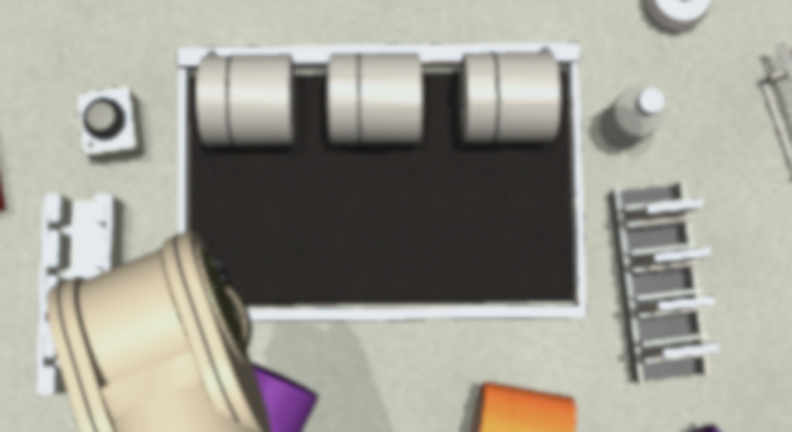

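```bash
python3 -c "
from h import *
r.read_camera('top')
for d in r.mark_of('top','can0'):
    p=w('top',d['xy'],.05)[0]; print(round(d['confidence'],2),p.round(4))
for d in r.silhouettes('top','can0'):
    m=d['mask'].astype(np.uint8);c=cv2.minAreaRect(cv2.findNonZero(m)); print(np.round(d['xy'],0),c)
for d in r.mark_of('top','lamp_button_top'): print(d['confidence'],w('top',d['xy'],.084))
"
```

```text
0.9 [ 0.2321 -0.3681  0.05  ]
0.85 [ 0.6643 -0.0158  0.05  ]
0.81 [ 0.6704 -0.1555  0.05  ]
0.79 [0.3273 0.1238 0.05  ]
0.67 [0.2273 0.3632 0.05  ]
0.59 [ 0.3047 -0.1631  0.05  ]
0.58 [0.6694 0.1377 0.05  ]
[205. 128.] ((202.0, 126.0), (36.0, 42.0), 90.0)
[399. 286.] ((395.87103271484375, 287.7081298828125), (47.28889083862305, 37.19880294799805), 47.72631072998047)
[312. 124.] ((311.5, 124.5), (37.0, 41.0), 90.0)
[256. 126.] ((255.5, 125.5), (37.0, 37.0), 90.0)
[221. 253.] ((222.00196838378906, 255.58018493652344), (44.36683654785156, 22.40367889404297), 77.27564239501953)
[319. 266.] ((317.25201416015625, 265.3639831542969), (44.09526443481445, 38.01316452026367), 10.30484676361084)
[117. 295.] ((120.89999389648438, 298.1999816894531), (37.631099700927734, 45.85302734375), 71.56504821777344)
0.47 [[0.65067956 0.29439764 0.084     ]]
```

Call:
servo_tool([
  {"travel":[30,0,18],"delta_rot":[0.3,1,0.4]},
  {"travel":[31,0,18],"delta_rot":[0.3,1,0.4]},
  {"travel":[31,0,18],"delta_rot":[0,1,0]},
  {"travel":[31,0,18],"delta_rot":[0,1,0]},
  {"travel":[31,0,18],"delta_rot":[0,1,0]},
  {"travel":[31,0,18],"delta_rot":[0,0,0]},
  {"travel":[25,10,14],"delta_rot":[0,0,0]},
  {"travel":[10,20,5],"delta_rot":[0,0,0]},
  {"travel":[0,20,0],"delta_rot":[0,0,0]},
  {"travel":[0,0,0],"delta_rot":[0,0,0]},
])

```text
t: 40.33
ee_pos: [0.6444, 0.2388, 0.1611]
tcp_rot: [0.719, -0.014, 0.015, -0.695]
force: [0.7, -0.7, -1.3]
width: 0.002
```

```bash
python3 -c "
from h import *
plan((.650,.292,.11),0)"
```

```text
t 40.33 pos [0.6444 0.2388 0.1611] yawx -2.29 ydown [ 0.001 -0.034 -0.999] F [ 0.7 -0.7 -1.3] w 0.002
travel [ 3.3 49.2 55.1] rot [ 1.96 -2.29  0.07] q [ 0.15  0.7  -0.92  1.33  0.58  1.4  -0.8 ]
```

Call:
servo_tool([
  {"travel":[1,0,20],"delta_rot":[1,-1.1,0]},
  {"travel":[1,5,20],"delta_rot":[0.9,-1,0]},
  {"travel":[1,15,13],"delta_rot":[0,0,0]},
  {"travel":[0,20,2],"delta_rot":[0,0,0]},
  {"travel":[0,5,0],"delta_rot":[0,0,0]},
  {"travel":[0,0,0],"delta_rot":[0,0,0]},
])

```text
t: 40.83
ee_pos: [0.6507, 0.295, 0.1179]
tcp_rot: [-0.706, -0.0, -0.003, 0.708]
force: [0.3, -0.6, -0.0]
width: 0.005
```

```bash
python3 -c "
from h import *
plan((.650,.292,.095),0)
big('side','s18',(100,160,260,320),4);big('top','t18',(90,85,360,265),2.8)"
```

```text
t 40.83 pos [0.6507 0.295  0.1179] yawx -0.18 ydown [ 0.004  0.002 -1.   ] F [ 0.3 -0.6 -0. ] w 0.005
travel [-0.8 22.8 -3.1] rot [-0.11 -0.18  0.24] q [ 0.06  0.79 -0.91  1.3   0.61  1.34 -0.83]
```

View pics/s18.png

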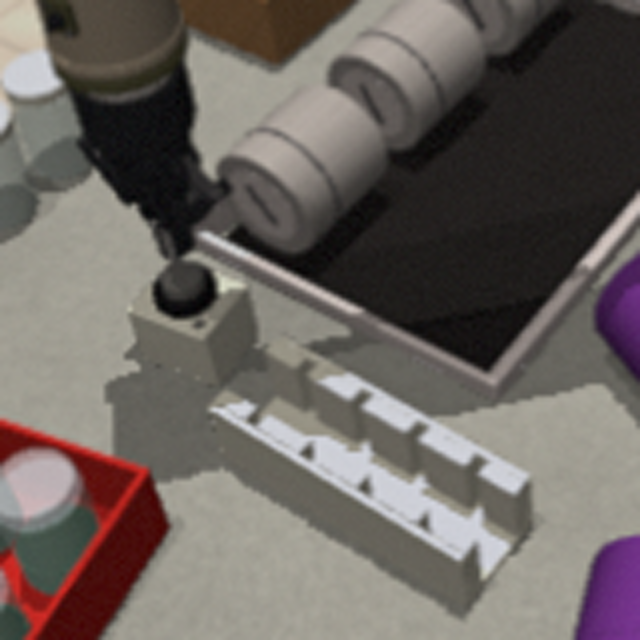

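View pics/t18.png

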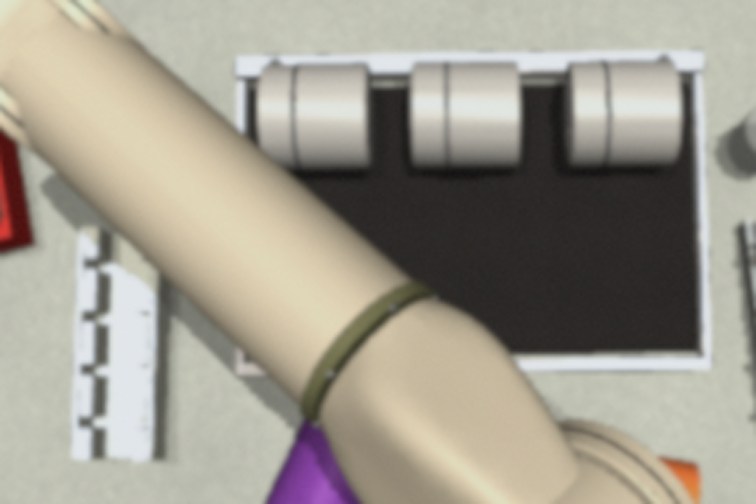

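Call:
servo_tool([
  {"travel":[0,10,-2],"delta_rot":[0,0,0.2]},
  {"travel":[0,8,0],"delta_rot":[0,0,0]},
  {"travel":[0,6,0],"delta_rot":[0,0,0]},
  {"travel":[0,4,0],"delta_rot":[0,0,0]},
  {"travel":[0,3,0],"delta_rot":[0,0,0]},
])

```text
t: 41.35
ee_pos: [0.6535, 0.2918, 0.09]
tcp_rot: [-0.706, -0.0, -0.005, 0.709]
force: [-1.4, 0.8, 3.2]
width: 0.0
```

```bash
python3 -c "
from h import *
plan((.650,.292,.087),0)"
```

```text
t 41.35 pos [0.6535 0.2918 0.09  ] yawx -0.37 ydown [ 0.007  0.004 -1.   ] F [-1.4  0.8  3.2] w 0.0
travel [-3.5  3.   0.2] rot [-0.23 -0.37  0.4 ] q [ 0.07  0.81 -0.89  1.32  0.63  1.29 -0.84]
```

Button is contacted (3.2 N); press on with small steps and hold.

Call:
servo_tool([
  {"travel":[-1,2,0],"delta_rot":[0,0,0]},
  {"travel":[-1,2,0],"delta_rot":[0,0,0]},
  {"travel":[0,2,0],"delta_rot":[0,0,0]},
  {"travel":[0,1,0],"delta_rot":[0,0,0]},
  {"travel":[0,1,0],"delta_rot":[0,0,0]},
  {"travel":[0,1,0],"delta_rot":[0,0,0]},
  {"travel":[0,1,0],"delta_rot":[0,0,0]},
  {"travel":[0,1,0],"delta_rot":[0,0,0]},
])

```text
t: 42.02
ee_pos: [0.6533, 0.2919, 0.0873]
tcp_rot: [-0.706, -0.002, -0.008, 0.709]
force: [-2.3, -1.7, 8.2]
width: -0.0
```

```bash
python3 -c "
from h import *
plan((.650,.292,.087),0)
big('side','s19',(100,160,260,320),4);big('top','t19',(90,85,360,265),2.8)"
```

```text
t 42.02 pos [0.6533 0.2919 0.0873] yawx -0.5 ydown [ 0.014  0.004 -1.   ] F [-2.3 -1.7  8.2] w -0.0
travel [-3.3  0.2  0.1] rot [-0.24 -0.49  0.8 ] q [ 0.07  0.81 -0.89  1.33  0.63  1.28 -0.85]
```

Call:
servo_tool([
  {"travel":[0,2,0],"delta_rot":[0,0,0]},
  {"travel":[0,2,0],"delta_rot":[0,0,0]},
  {"travel":[0,2,0],"delta_rot":[0,0,0]},
  {"travel":[0,2,0],"delta_rot":[0,0,0]},
  {"travel":[0,2,0],"delta_rot":[0,0,0]},
])

```text
t: 42.53
ee_pos: [0.6533, 0.2919, 0.0871]
tcp_rot: [-0.706, -0.003, -0.01, 0.708]
force: [-6.2, -4.9, 15.2]
width: 0.001
```

```bash
python3 -c "
from h import *
plan((.650,.292,.087),0)
big('top','t19',(90,85,360,265),2.8)"
```

```text
t 42.53 pos [0.6533 0.2919 0.0871] yawx -0.56 ydown [ 0.018  0.002 -1.   ] F [-6.2 -4.9 15.2] w 0.001
travel [-3.3  0.   0. ] rot [-0.13 -0.56  1.02] q [ 0.07  0.81 -0.89  1.33  0.64  1.28 -0.85]
```

View pics/t19.png

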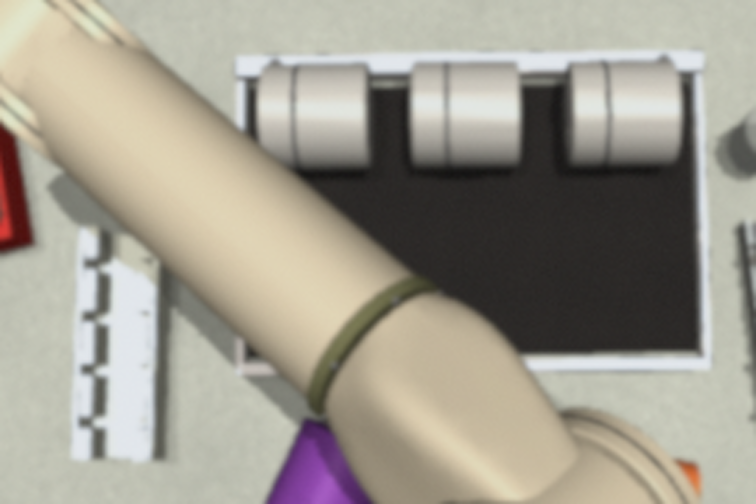

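Call:
servo_tool([
  {"travel":[0,-10,0],"delta_rot":[0,0,0]},
  {"travel":[0,-30,0],"delta_rot":[0,0,0]},
  {"travel":[0,-30,0],"delta_rot":[0,0,0]},
  {"travel":[-15,-20,-20],"delta_rot":[0,0,0]},
  {"travel":[-30,0,-20],"delta_rot":[0,0,0]},
  {"travel":[-35,0,-15],"delta_rot":[0,0,0]},
  {"travel":[-35,0,0],"delta_rot":[0,0,0]},
  {"travel":[-35,0,0],"delta_rot":[0,0,0]},
  {"travel":[-20,0,0],"delta_rot":[0,0,0]},
  {"travel":[0,0,0],"delta_rot":[0,0,0]},
])

```text
t: 43.42
ee_pos: [0.4725, 0.2355, 0.1769]
tcp_rot: [0.708, 0.002, 0.01, -0.706]
force: [-0.1, 0.6, 0.0]
width: 0.001
```

```bash
python3 -c "
from h import *
plan((.650,.292,.087),0)
big('side','s20',(100,80,360,280),3);big('top','t20',(90,85,430,265),2.3)
for d in r.mark_of('top','can0'):
    print(round(d['confidence'],2),w('top',d['xy'],.05)[0].round(4))
"
```

```text
t 43.42 pos [0.4725 0.2355 0.1769] yawx -0.68 ydown [ 0.016 -0.003 -1.   ] F [-0.1  0.6  0. ] w 0.001
travel [175.3  92.6  58.9] rot [ 0.18 -0.68  0.94] q [ 0.41  0.36 -1.13  1.77  0.36  1.22 -0.83]
0.89 [ 0.6712 -0.1572  0.05  ]
0.88 [ 0.6755 -0.0117  0.05  ]
0.84 [0.6756 0.134  0.05  ]
0.75 [ 0.3045 -0.157   0.05  ]
0.73 [0.329  0.1356 0.05  ]
0.7 [ 0.2311 -0.3654  0.05  ]
0.69 [0.2239 0.3567 0.05  ]
0.5 [ 0.5336 -0.3288  0.05  ]
```

View pics/t20.png

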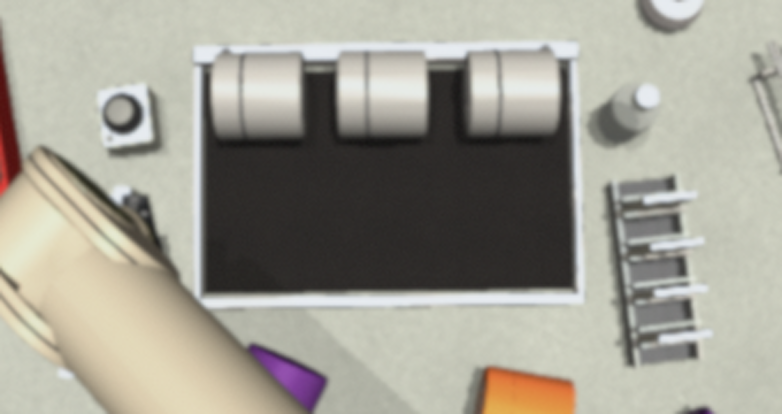

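View pics/s20.png

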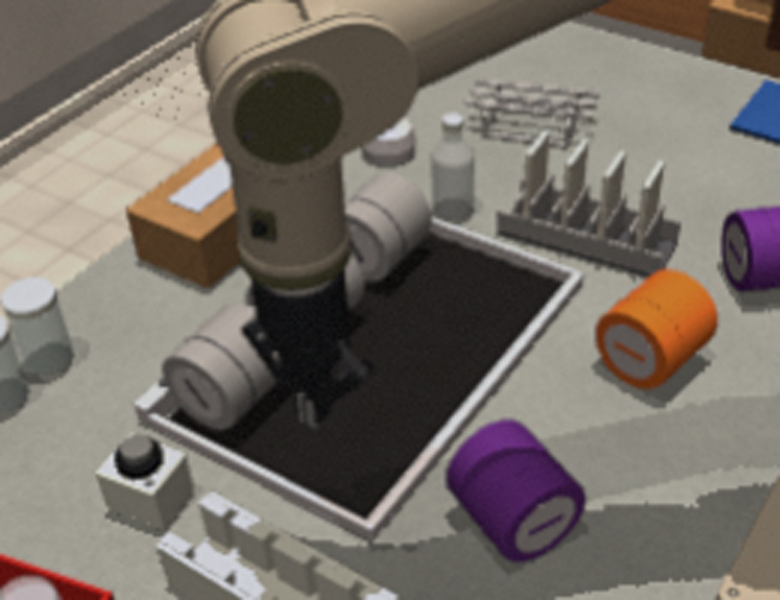

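The pictures show all three cans against the rail, all four tiles upright in the stand bays, the button risen again and the bottle unmoved. I'm handing the job in.

```bash
python3 -c "
from cell import r
print(r.sign_off(), r.read_state()['t'])"
```

```text
the job is handed in; nothing more can be done
the job is handed in; nothing more can be done
```

The job is done and handed in at about 43.5 s of the 210 s allowed. No verdict was reported, so what follows rests on my own measurements.

- **Canisters:** I rolled all three against the rail with two fingertips, pushing each until contact at 11 to 22 N. In the last pictures they lie square and in one line.
- **Tiles:** I moved all four from the rack into their own bays. Each was lowered until it touched the floor of its bay (24 to 32 N) and then released. They stand upright in the last pictures.
- **Lamp button:** I pressed it to its hard stop, 8 mm down, and held it for over 0.5 s at 8 to 15 N. It came back up when released.
- **Left alone:** The wash bottle and the coloured look-alikes stand where they were. I saw no canister knocked aside during the run.

**A check that disagreed:** the last network reading put the canisters at x = 0.671 to 0.676, while the one before the button press gave 0.664 to 0.670. The contact position is 0.6665. The pictures show no movement between the two, and pushing until contact confirmed they were seated, so I took the difference as detector error.

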